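Hold the mask case's lid half open for the inspection camera

TASK

A small roll of tape has been left on the lid of the mask case: lift it off, set it down flat in the shallow steel tray and let go of it; do not drop it or knock it off. Then raise the case's lid to 45 degrees (within about five degrees) and hold it there: it falls shut by itself, so the program finishes while the gripper is still holding the lid steady at that angle. Leave the other things where they are.

Things in the scene. Friction and masses are not known exactly. Their poses are not given: they have to be found in the camera images.
- tape_center (a point): the small roll of tape that starts lying flat on the case's lid: a plain brown ring, 56 mm outside diameter, 38 mm hole, 25 mm high, about 0.06 kg, gripped across its outside or across its 9 mm wall; the point is its centre, half-way up (z along its hole)
- tape: the same roll of tape; origin at the centre of its underside as it lies at the start, z along its hole
- case: the white mask case, fixed to the table: 200 mm (x) by 240 mm (y), 70 mm high without its lid; the lid's upper face is 78 mm above the table when shut; origin at the centre of its underside, x towards the hinge side (away from the robot), z up; it is turned by up to 23 degrees
- lid (a joint): the angle of the case's lid, rad: 0 shut, grows as its near edge is raised, 0.785 is 45 degrees, stop at 1.4; it falls shut from any angle by its own weight (0.25 to 0.5 kg, so about 1 to 3 N at the handle); no spring, hardly any friction
- lid_bar (a point): middle of the lid's handle: a straight round steel bar, 10 mm diameter, 110 mm long, along the lid's y axis, held by a leg at each end, its centre 35 mm above the lid's upper face (30 mm free beneath it; 113 mm above the table when shut); 175 mm from the hinge line along the lid and 43 mm above it, 25 mm in from the lid's near edge; turns with the lid
- lid_hinge (a point): middle of the lid's hinge line, on the far rim of the case, 70 mm above the table, 100 mm along the case's x from the case's centre; the line runs along the case's y
- tray: the shallow open steel tray, fixed: 180 mm (x) by 220 mm (y) outside, 25 mm high, walls and floor 4 mm; origin at the centre of its underside; a small aluminium cylinder stands in it 45 to 60 mm towards +x, the near two thirds are free; it stands on the other side of the robot's midline from the case, either left or right
- standoff_center (a point): bystander: small aluminium cylinder, 24 mm diameter, 30 mm high, standing in the far part (+x) of the tray; the point is its centre
- tape2_center (a point): bystander: a wider roll, 80 mm diameter, 20 mm high, lying on the table at the far right (-y); the point is its centre
- bottle_center (a point): bystander: white bottle, 66 mm diameter, 150 mm high, at the back of the table's middle; the point is its centre
- beaker_center (a point): bystander: grey beaker, 70 mm diameter, 80 mm high, on the table at the far left (+y); the point is its centre
- driver_grip (a point): bystander: screwdriver lying on the table near the robot; the point is on its handle

How it is judged:
By the outcome, as a careful person would: the job done as asked, in the order asked, and still so for the second after the job is handed in, while the arm keeps its last pose, push and grip.
It also fails if it takes over 61 s, if anything falls off the work surface, if the arm or the gripper's body presses on something with over 40 N, if the wrist force passes 120 N, or if a joint passes its speed limit or range.

ROBOT

A 6-joint arm with a two-finger parallel gripper is mounted at the origin on the work surface. World frame = base frame: x ahead of the robot, y to its left, z up, the work surface at z = 0. Lengths are in m, angles in rad, forces in N, time in s.
With the tool pointing down it reaches from about 0.4 to 0.925 m from the base axis. Payload 3.4 kg.
Tool frame: the origin (TCP) lies on the centre line of the jaws, within the pads' length; the fingertips stand 19 mm ahead of it and the grasp point (between the pads) is the TCP; x points along the fingers, y is the direction in which the jaws open and shut, and the axes are right-handed (so a half turn about x gives the same grasp; the last joint's range is limited). The gripper opens to 85 mm and grips with 20 to 120 N. Pads are 22 mm wide; open, the fingers measure 114 mm over their backs; the gripper's body (76 mm by 85 mm) begins 54 mm behind the grasp point. The pads swing forward as they close: fully open they stand 13 mm farther back than shut.
Start: joints at [1.036, 0.307, 1.506, -0, 1.328, -0.073], TCP at [0.256, 0.515, 0.229] pointing down, gripper open.
Joint ranges: [-3.12, 3.12], [-1.05, 2.28], [0.14, 2.33], [-1.42, 4.57], [0.1, 2.73], [-2.68, 2.68]. Speed limits (rad/s): [2.57, 2.57, 3.14, 3.14, 3.14, 3.14].

INTERFACE

Orientations are given as a unit quaternion [w, x, y, z].
In Python, from plant import * gives the robot as it stands. The module is installed in compiled form; this text tells all that it offers.
- The arm moves only by the tool play_rows, never from a script. Its argument "targets" is a list of rows, each a list of 3 entries, a list of its own where there are three numbers: the shift along the tool's x, y, z in units of 400 mm (1.0 is 400 mm), then the turn, a rotation vector about the tool's x, y, z in units of 2 pi rad (1.0 is 2 pi rad), then the closure, from -1 (fully open) to 1 (shut), so that 0 is half open. A call has 1 to 20 rows; each row shifts and turns the pose as measured when the row begins, along the tool's axes as they then stand; what a row does not reach is not made up. A row lasts 1/12 s, in which the tool goes at most 41.7 mm and 7.16 degrees, less where a joint would pass 70% of its speed; a pose out of reach is approached as far as the arm can. A call with a number of a shift or a turn outside -1 to 1 is refused whole. A call with a gripper value outside its range is refused whole. The fingers move at their own pace and stop on an object; the grip force is fixed at half the most. Time passes only in rows, so rows that do not move let the fingers close. It gives the time, the measured TCP pose, the force and the opening at its end, in the units of the state.
- read_state(): the state, without advancing time (a new reading comes with each control period).
- read_camera(name): name is "scene" or "top" or "wrist"; returns (picture, depth): 420x560x3 uint8, red, green, blue; 420x560 float32, m along the optical axis (not along the pixel's ray), 0 where there is no reading.
- camera_info(name): a dict with "fx", "fy", "cx", "cy" (pixels), "world_to_cam" (4x4, takes a point from world to camera coordinates). Camera axes: x right, y down, z forward; pixel columns grow to the right and rows downward; lengths in m; the calibration is good to about 2 mm. A picture is of the moment at which its call begins: read the wrist's pose just before it. camera_info takes no time and is no camera call; for the wrist camera it gives the pose at the moment of the call.
- job_done(): hands the job in, once; it reports no verdict.
The state is a dict: "t": time; "qpos": joint angles; "joint_vel": joint speeds; "tau": joint torques, N m; "tcp_pos": TCP position; "eef_rot": TCP orientation; "ft_force": force on the tool from outside, world axes, zero at the start; "moment": the same for the moment, N m; "opening": finger opening in m.
Only numpy, scipy, OpenCV 4.12 (cv2) and the standard library are available. Lean on these libraries where they do the work, as an engineer would, in place of code of your own. Each camera call takes 0.05 s, during which the arm holds its last target.

## Working session

There is one attempt and no reset: what is moved stays moved. The work goes in short steps, Python scripts to look and compute and a tool call to move; the robot and the scene stay as the last step left them, time stands still between calls to the robot, and variables do not carry over. Pictures are saved under pics/ and viewed, and the job is handed in when it is done.

Besides the shell and the picture viewer there is one more tool, called after "Request:" as name(argument=value, ...) on one line, values as JSON. play_rows: Moves the arm, as the interface text tells. Shifts and turns lie within -1 to 1; 1 stands for 400 mm of shift or 2 pi rad of turn. Its arguments: {"type":"object","properties":{"targets":{"type":"array"}},"required":["targets"]}

```bash
mkdir -p pics; python3 - <<'E'
from plant import *
import cv2,numpy as np
s=read_state();print(s)
for n in("top","scene"):
    p,d=read_camera(n);cv2.imwrite(f"pics/{n}0.png",p[:,:,::-1]);np.savez(f"{n}0.npz",p=p,d=d,**camera_info(n));print(camera_info(n))
E
```

```text
{'t': 0.0, 'qpos': array([ 1.03547907e+00,  3.07575623e-01,  1.50768583e+00, -2.44786255e-05,
        1.32836947e+00, -7.35109702e-02]), 'joint_vel': array([ 0.00034559, -0.00036277, -0.00258094, -0.00079504, -0.00028209,
        0.00049564]), 'tau': array([ 5.84201666e-05, -4.57548273e+01, -2.51915359e+01, -1.04491160e-04,
        1.32446783e-02,  2.76961472e-06]), 'tcp_pos': array([0.25587787, 0.51414674, 0.22777483]), 'eef_rot': array([ 0.68813237,  0.16113405,  0.68854835, -0.1625141 ]), 'ft_force': array([-0.5407483 , -0.29412699, -0.8950061 ]), 'moment': array([ 0.00543375,  0.01107714, -0.00433886]), 'opening': 0.08527444002567738}
{'fx': 395.95799047357536, 'fy': 395.95799047357536, 'cx': 282.5959172522541, 'cy': 202.0929401050209, 'world_to_cam': array([[ 0.02614308, -0.99963034,  0.0074652 , -0.03337154],
       [-0.996116  , -0.02667782, -0.08391191,  0.57330777],
       [ 0.08408005, -0.00524249, -0.99644521,  1.22853336],
       [ 0.        ,  0.        ,  0.        ,  1.        ]])}
{'fx': 438.330441433893, 'fy': 438.330441433893, 'cx': 273.88211591276746, 'cy': 212.61846380906172, 'world_to_cam': array([[-0.41980041,  0.90755969, -0.0101504 ,  0.24581196],
       [ 0.73902969,  0.33531031, -0.58429625, -0.38676585],
       [-0.52688019, -0.25278925, -0.81147696,  1.52475238],
       [ 0.        ,  0.        ,  0.        ,  1.        ]])}
```

View pics/top0.png

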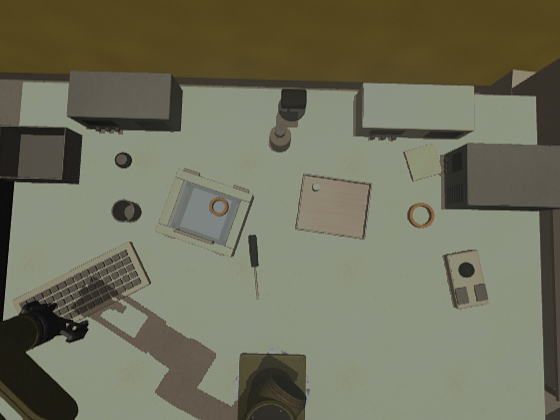

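View pics/scene0.png

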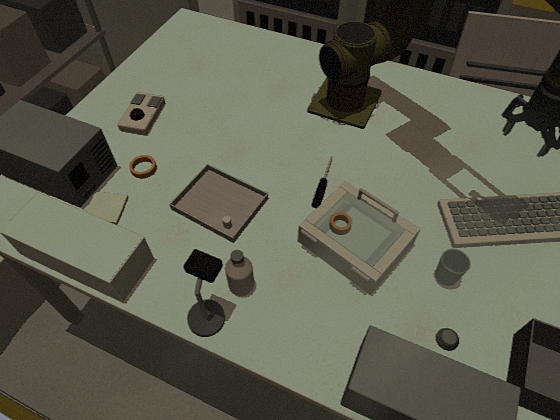

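The top view shows the case around (205,212), with the tape at (219,206), the handle near (193,237), and the tray at (334,206). The scene view agrees. Next I'll zoom in and measure.

```bash
cat > h.py <<'E'
import numpy as np,cv2
def load(n):
    f=np.load(n+".npz");return f
def ray_plane(f,u,v,z):
    T=f['world_to_cam'];R=T[:3,:3];c=-R.T@T[:3,3]
    d=R.T@np.array([(u-f['cx'])/f['fx'],(v-f['cy'])/f['fy'],1.])
    return c+d*(z-c[2])/d[2]
def cloud(f):
    d=f['d'];v,u=np.mgrid[:d.shape[0],:d.shape[1]]
    P=np.stack([(u-f['cx'])/f['fx']*d,(v-f['cy'])/f['fy']*d,d],-1)
    T=f['world_to_cam'];R=T[:3,:3]
    return (P-T[:3,3])@R
def proj(f,p):
    T=f['world_to_cam'];q=T[:3,:3]@np.asarray(p)+T[:3,3]
    return f['fx']*q[0]/q[2]+f['cx'],f['fy']*q[1]/q[2]+f['cy']
E
python3 - <<'E'
from h import *
f=load("top0");g=load("scene0")
a=cv2.resize(f['p'][155:270,145:265],None,fx=5,fy=5,interpolation=cv2.INTER_CUBIC);cv2.imwrite("pics/cropt.png",np.clip(a[:,:,::-1]*1.4,0,255))
b=cv2.resize(g['p'][170:300,290:430],None,fx=4.5,fy=4.5,interpolation=cv2.INTER_CUBIC);cv2.imwrite("pics/crops.png",np.clip(b[:,:,::-1]*1.4,0,255))
for n,F in(("top",f),("scene",g)):
    C=cloud(F);hsv=cv2.cvtColor(F['p'],cv2.COLOR_RGB2HSV)
    m=((hsv[...,0]<22)&(hsv[...,1]>110)&(hsv[...,2]>60)).astype(np.uint8)
    k,l,st,ce=cv2.connectedComponentsWithStats(m)
    for i in range(1,k):
        if 60<st[i,4]<1500:
            P=C[l==i];print(n,ce[i],st[i],np.median(P,0),np.percentile(P[:,2],[5,50,90]),"->",ray_plane(F,*ce[i],0.103))
E
```

```text
top [218.1965812  206.04273504] [209 198  19  17 117] [0.55006332 0.17172021 0.10336762] [0.0995056  0.10336762 0.10610003] -> [0.55052117 0.17235316 0.103     ]
top [421.54891304 214.7173913 ] [410 203  24  24 184] [ 0.54598805 -0.46111926  0.02044928] [0.01526975 0.02044928 0.02368979] -> [ 0.54083059 -0.43048293  0.103     ]
scene [142.1875     164.45454545] [129 155  27  20 176] [ 0.54685608 -0.45936697  0.01907062] [0.01325488 0.01907062 0.02170575] -> [ 0.60254686 -0.39613303  0.103     ]
scene [340.45833333 220.70238095] [330 212  22  18 168] [0.55228342 0.17112094 0.10179268] [0.09863958 0.10179268 0.1040593 ] -> [0.55442394 0.17179069 0.103     ][ WARN:0@0.141] global loadsave.cpp:1063 imwrite_ Unsupported depth image for selected encoder is fallbacked to CV_8U.
```

View pics/cropt.png

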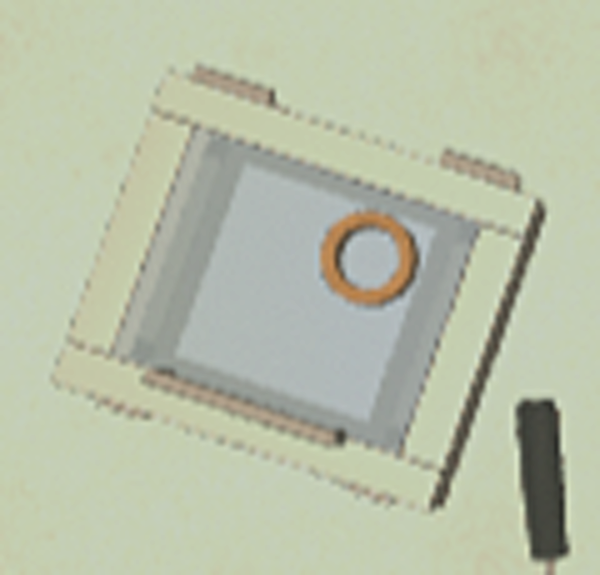

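View pics/crops.png

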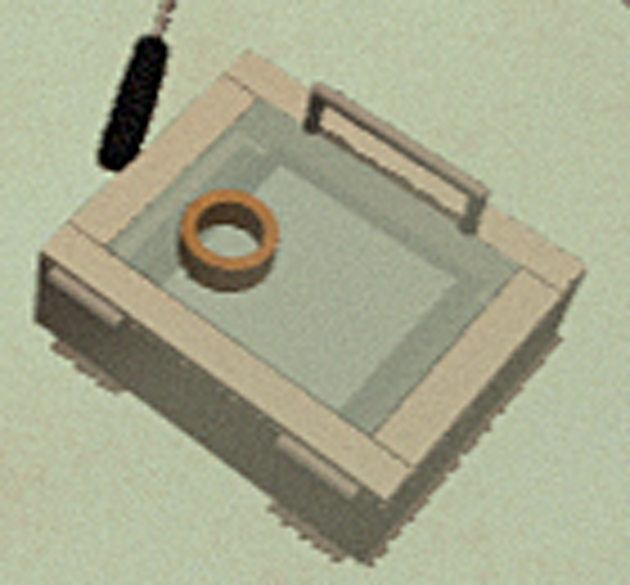

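The crops show the tape ring at crop (369,258) and the handle bar running from (147,375) to (340,437). The lid corners are at (172,70), (543,203), (435,510) and (52,380).

```bash
python3 - <<'E'
from h import *
f=load("top0");g=load("scene0")
t=lambda x,y:(145+(x+.5)/5-.5,155+(y+.5)/5-.5)
s=lambda x,y:(290+(x+.5)/4.5-.5,170+(y+.5)/4.5-.5)
def rep(name,c):
    c=np.array(c)[:,:2];print(name,c.round(4).tolist(),"ctr",c.mean(0).round(4))
    for i in range(len(c)):
        e=c[(i+1)%len(c)]-c[i];print("   len",np.linalg.norm(e).round(4),"ang",np.degrees(np.arctan2(e[1],e[0])).round(1))
rep("lid top",[ray_plane(f,*t(*q),.078) for q in[(172,70),(543,203),(435,510),(52,380)]])
rep("lid scene",[ray_plane(g,*s(*q),.078) for q in[(390,498),(40,258),(247,50),(585,268)]])
rep("bar top",[ray_plane(f,*t(*q),.115) for q in[(147,375),(340,437)]])
rep("bar scene",[ray_plane(g,*s(*q),.115) for q in[(315,92),(482,192)]])
C=cloud(f)
for n,F in(("top",f),("scene",g)):
    C=cloud(F);m=(C[...,2]>.106)&(C[...,2]<.125)&(abs(C[...,0]-.5)<.15)&(abs(C[...,1]-.2)<.2);print(n,m.sum(),C[m].mean(0), C[m].min(0),C[m].max(0))
    P=C[m][:,:2]
    if len(P)>5: print(cv2.fitLine(P.astype(np.float32),cv2.DIST_HUBER,0,.01,.01).ravel(), cv2.minAreaRect(P.astype(np.float32)))
    # tray
    cv2.imwrite(f"pics/tray{n}.png",cv2.resize((f['p'][160:250,280:390] if n=="top" else g['p'][155:250,160:280])[:,:,::-1],None,fx=5,fy=5,interpolation=cv2.INTER_CUBIC))
E
```

```text
lid top [[0.6633, 0.2999], [0.588, 0.0717], [0.4019, 0.1302], [0.4733, 0.3628]] ctr [0.5316 0.2162]
   len 0.2403 ang -108.2
   len 0.1951 ang 162.5
   len 0.2433 ang 72.9
   len 0.2001 ang -18.3
lid scene [[0.6636, 0.3034], [0.5998, 0.0771], [0.4051, 0.133], [0.4784, 0.3609]] ctr [0.5367 0.2186]
   len 0.2351 ang -105.7
   len 0.2026 ang 164.0
   len 0.2394 ang 72.2
   len 0.1939 ang -17.3
bar top [[0.4775, 0.2962], [0.4446, 0.1825]] ctr [0.4611 0.2394]
   len 0.1183 ang -106.2
   len 0.1183 ang 73.8
bar scene [[0.45, 0.1859], [0.48, 0.2935]] ctr [0.465  0.2397]
   len 0.1117 ang 74.5
   len 0.1117 ang -105.5
top 155 [0.46808734 0.23372629 0.11645502] [0.43860463 0.15147375 0.10606417] [0.57391618 0.29624628 0.12273616]
[0.29142871 0.95659256 0.46281296 0.24974552] ((0.5174394249916077, 0.22020184993743896), (0.11723719537258148, 0.13595958054065704), 71.23051452636719)
scene 188 [0.46724402 0.23891623 0.11463624] [0.44472877 0.15213096 0.10617912] [0.57654743 0.29641135 0.12137923]
[0.3069535  0.9517245  0.46342286 0.2323204 ] ((0.5224089026451111, 0.2212490439414978), (0.11790933459997177, 0.136366069316864), 71.8130874633789)
```

View pics/traytop.png

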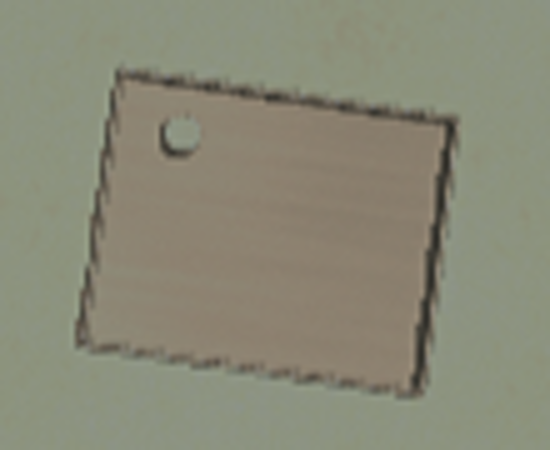

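```bash
cat >> h.py <<'E'
from scipy.spatial.transform import Rotation as Rn
def Rq(q): return Rn.from_quat([q[1],q[2],q[3],q[0]])
def down(yaw): # tool x down, tool y at heading yaw (rad)
    x=np.array([0,0,-1.]);y=np.array([np.cos(yaw),np.sin(yaw),0]);return Rn.from_matrix(np.stack([x,y,np.cross(x,y)],1))
def plan(s,p,R):
    A=Rq(s['eef_rot']);p=np.array(p)
    print("tcp",s['tcp_pos'].round(4),"q",s['qpos'].round(2),"f",s['ft_force'].round(1),"open",round(s['opening'],4),"t",round(s['t'],2))
    print(" now tool-frame shift units",(A.inv().apply(p-s['tcp_pos'])/.4).round(4)," turn units",((A.inv()*R).as_rotvec()/2/np.pi).round(4), "shift after turn",(R.inv().apply(p-s['tcp_pos'])/.4).round(4))
E
python3 - <<'E'
from plant import *
from h import *
f=load("top0")
c=[ray_plane(f,280+(x+.5)/5-.5,160+(y+.5)/5-.5,.025)[:2] for x,y in[(118,72),(455,120),(420,393),(80,345)]]
c=np.array(c);print(c.round(3),c.mean(0));e=c[1]-c[0];print("tray +x heading",np.degrees(np.arctan2(e[1],e[0]))+90, np.linalg.norm(e), np.linalg.norm(c[2]-c[1]))
print("standoff",ray_plane(f,280+180/5,160+132/5,.03))
s=read_state();print(Rq(s['eef_rot']).as_matrix().round(2))
for y in(-17.3,162.7): print(y);plan(s,[.552,.172,.2],down(np.radians(y)))
E
```

```text
[[ 0.665 -0.081]
 [ 0.64  -0.296]
 [ 0.467 -0.276]
 [ 0.491 -0.061]] [ 0.56601618 -0.17866554]
tray +x heading -6.620997138434561 0.2164355568437906 0.17473245530305748
standoff [ 0.62610599 -0.12244027  0.03      ]
[[-0.    0.45  0.9 ]
 [-0.    0.9  -0.45]
 [-1.   -0.   -0.  ]]
-17.3
tcp [0.2559 0.5142 0.2279] q [ 1.04  0.31  1.51  0.    1.33 -0.07] f [0.  0.5 0.5] open 0.0851 t 0.1
 now tool-frame shift units [ 0.0704 -0.436   1.0439]  turn units [2.246e-01 2.000e-04 3.000e-04] shift after turn [0.0697 0.9612 0.5967]
162.7
tcp [0.2559 0.5142 0.2279] q [ 1.04  0.31  1.51  0.    1.33 -0.07] f [0.  0.5 0.5] open 0.0851 t 0.1
 now tool-frame shift units [ 0.0704 -0.436   1.0439]  turn units [-2.754e-01 -3.000e-04  2.000e-04] shift after turn [ 0.0697 -0.9612 -0.5967]
```

Request:
play_rows(targets=[[[0,0,0],[0.0187,0,0],-1],[[0,0,0],[0.0187,0,0],-1],[[0,0,0],[0.0187,0,0],-1],[[0,0,0],[0.0187,0,0],-1],[[0,0,0],[0.0187,0,0],-1],[[0,0,0],[0.0187,0,0],-1],[[0,0,0],[0.0187,0,0],-1],[[0,0,0],[0.0187,0,0],-1],[[0,0,0],[0.0187,0,0],-1],[[0,0,0],[0.0187,0,0],-1],[[0,0,0],[0.0187,0,0],-1],[[0,0,0],[0.0187,0,0],-1],[[0,0,0],[0,0,0],-1]])

```text
t: 1.18
tcp_pos: [0.2529, 0.5092, 0.2204]
eef_rot: [-0.402, -0.578, -0.396, 0.59]
ft_force: [0.7, -0.7, -0.2]
opening: 0.0853
```

```bash
python3 - <<'E'
from plant import *
from h import *
plan(read_state(),[.552,.172,.2],down(np.radians(-17.3)))
E
```

```text
tcp [0.2529 0.5092 0.2204] q [1.04 0.31 1.52 0.   1.33 1.41] f [ 0.7 -0.7 -0.2] open 0.0853 t 1.18
 now tool-frame shift units [0.0573 1.0027 0.5135]  turn units [-0.011   0.0029  0.0006] shift after turn [0.0509 0.9645 0.5826]
```

Request:
play_rows(targets=[[[0,0,0],[-0.011,0.003,0],-1],[[0,0.085,0.05],[0,0,0],-1],[[0,0.085,0.05],[0,0,0],-1],[[0,0.085,0.05],[0,0,0],-1],[[0,0.085,0.05],[0,0,0],-1],[[0,0.085,0.05],[0,0,0],-1],[[0,0.085,0.05],[0,0,0],-1],[[0,0.085,0.05],[0,0,0],-1],[[0,0.085,0.05],[0,0,0],-1],[[0,0.085,0.05],[0,0,0],-1],[[0,0.085,0.05],[0,0,0],-1],[[0,0,0],[0,0,0],-1]])

```text
t: 2.18
tcp_pos: [0.5344, 0.214, 0.2138]
eef_rot: [-0.434, -0.556, -0.437, 0.558]
ft_force: [0.2, 0.1, -0.1]
opening: 0.0854
```

```bash
python3 - <<'E'
from plant import *
from h import *
plan(read_state(),[.552,.172,.2],down(np.radians(-17.3)))
p,d=read_camera("wrist");cv2.imwrite("pics/w1.png",p[:,:,::-1]);np.savez("w1.npz",p=p,d=d,**camera_info("wrist"))
F=load("w1");C=cloud(F);hsv=cv2.cvtColor(F['p'],cv2.COLOR_RGB2HSV)
m=((hsv[...,0]<22)&(hsv[...,1]>110)&(hsv[...,2]>60)).astype(np.uint8)
k,l,st,ce=cv2.connectedComponentsWithStats(m)
for i in range(1,k):
    if st[i,4]>200:
        P=C[l==i];P=P[(P[:,2]>.09)];print(ce[i],st[i],cv2.minEnclosingCircle(P[:,:2].astype(np.float32)),np.percentile(P[:,2],[5,50,95]))
E
```

```text
tcp [0.5344 0.214  0.2138] q [0.31 0.32 1.52 0.   1.3  0.55] f [ 0.2  0.1 -0.1] open 0.0854 t 2.18
 now tool-frame shift units [0.0342 0.0682 0.0914]  turn units [0.0094 0.     0.0009] shift after turn [0.0345 0.0733 0.0872]
[308.88482385 242.82520325] [ 280  211   60   60 1476] ((0.5483075380325317, 0.21376417577266693), 0.06585518270730972) [0.09956118 0.10200058 0.10313901]
```

View pics/w1.png

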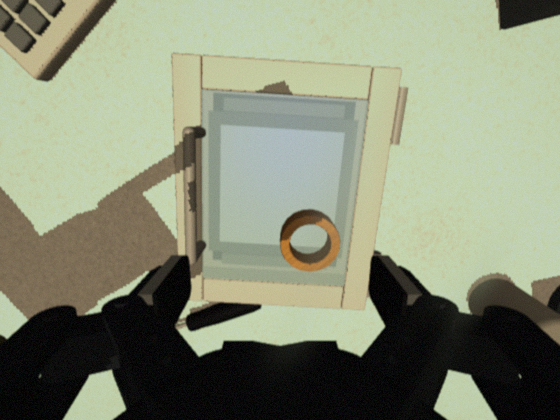

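The wrist view shows the tape at (310,241) and the bar along column ~190, rows 131–245. The jaws straddle the case. I'll refine both positions from this view.

```bash
python3 - <<'E'
from h import *
from scipy.optimize import least_squares
for n in("w1","top0","scene0"):
    F=load(n);C=cloud(F);hsv=cv2.cvtColor(F['p'],cv2.COLOR_RGB2HSV)
    m=(hsv[...,0]<22)&(hsv[...,1]>100)&(hsv[...,2]>50)&(np.hypot(C[...,0]-.55,C[...,1]-.172)<.045)&(C[...,2]>.0995)
    P=C[m]
    # mid radius of the ring face: 23.5 mm
    r=least_squares(lambda c:np.maximum(abs(np.hypot(P[:,0]-c[0],P[:,1]-c[1])-.0235)-.0045,0),[.55,.172])
    print(n,m.sum(),"tape",r.x,np.median(P[:,2]),"mean",P.mean(0))
    m=(C[...,2]>.109)&(C[...,2]<.125)&(np.hypot(C[...,0]-.463,C[...,1]-.2395)<.075)
    P=C[m];l=cv2.fitLine(P[:,:2].astype(np.float32),cv2.DIST_HUBER,0,.01,.01).ravel();u=(P[:,:2]-l[2:])@l[:2]
    lo,hi=np.percentile(u,[1,99]);print("  bar",m.sum(),"ang",np.degrees(np.arctan2(l[1],l[0])),"mid",l[2:]+l[:2]*(lo+hi)/2,hi-lo,np.median(P[:,2]))
E
```

```text
w1 1409 tape [0.54998495 0.17541836] 0.10201426169447954 mean [0.54992977 0.17595586 0.10195655]
  bar 1659 ang 72.70779 mid [0.46141806 0.24380046] 0.11407293813552506 0.11653791521468214
top0 120 tape [0.54994268 0.17255983] 0.10342278645669126 mean [0.55013403 0.17263317 0.10340486]
  bar 140 ang 72.50728 mid [0.45936669 0.24044265] 0.11482094464546036 0.11732480120839861
scene0 152 tape [0.5536929  0.17174181] 0.10197699014690573 mean [0.55357919 0.17118071 0.10216962]
  bar 179 ang 71.932144 mid [0.46497327 0.23951008] 0.11496714374966481 0.1152129817472001
```

Request:
play_rows(targets=[[[0,0,0],[0.009,0,0.001],-1],[[0,0.035,0.043],[0,0,0],-1],[[0,0.035,0.043],[0,0,0],-1],[[0.06,0,0],[0,0,0],-1],[[0.06,0,0],[0,0,0],-1],[[0,0,0],[0,0,0],-1]])

```text
t: 2.73
tcp_pos: [0.5463, 0.1761, 0.1641]
eef_rot: [-0.421, -0.566, -0.425, 0.567]
ft_force: [-2.0, -0.6, 0.9]
opening: 0.0854
```

```bash
python3 - <<'E'
from plant import *
from h import *
plan(read_state(),[.551,.173,.101],down(np.radians(-17.4)))
E
```

```text
tcp [0.5463 0.1761 0.1641] q [0.24 0.36 1.6  0.01 1.19 0.52] f [-2.  -0.6  0.9] open 0.0854 t 2.73
 now tool-frame shift units [0.1576 0.0143 0.0046]  turn units [ 0.0027 -0.0004  0.0009] shift after turn [0.1577 0.0135 0.004 ]
```

Request:
play_rows(targets=[[[0.05,0.0135,0.004],[0.003,0,0.001],-1],[[0.05,0,0],[0,0,0],-1],[[0.03,0,0],[0,0,0],-1],[[0,0,0],[0,0,0],-1]])

```text
t: 3.07
tcp_pos: [0.5488, 0.177, 0.1126]
eef_rot: [0.42, 0.569, 0.422, -0.567]
ft_force: [-0.8, 0.3, 0.9]
opening: 0.0854
```

```bash
python3 - <<'E'
from plant import *
from h import *
plan(read_state(),[.551,.173,.101],down(np.radians(-17.4)))
p,d=read_camera("wrist");cv2.imwrite("pics/w2.png",p[:,:,::-1])
E
```

```text
tcp [0.5488 0.177  0.1126] q [0.24 0.42 1.66 0.   1.07 0.53] f [-0.8  0.3  0.9] open 0.0854 t 3.07
 now tool-frame shift units [0.029  0.0082 0.0081]  turn units [ 0.0013 -0.0006  0.0001] shift after turn [0.029  0.0082 0.008 ]
```

View pics/w2.png

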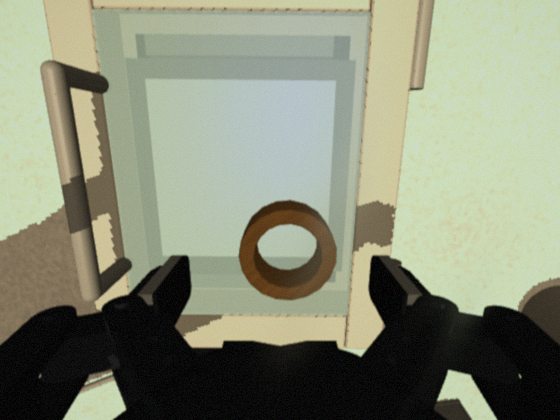

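The tape sits between the open fingers, centred at about (288,250). It is about 3 mm off to one side, which matches the computed shift.

Request:
play_rows(targets=[[[0.005,0.009,0.009],[0,0,0],-1],[[0.025,0,0],[0,0,0],-1],[[0,0,0],[0,0,0],-1]])

```text
t: 3.37
tcp_pos: [0.5533, 0.1746, 0.1044]
eef_rot: [0.422, 0.57, 0.422, -0.564]
ft_force: [-0.6, 0.7, -1.0]
opening: 0.0853
```

```bash
python3 - <<'E'
from plant import *
from h import *
plan(read_state(),[.551,.173,.100],down(np.radians(-17.4)))
p,d=read_camera("wrist");cv2.imwrite("pics/w3.png",p[:,:,::-1]);np.savez("w3.npz",p=p,d=d,**camera_info("wrist"))
F=load("w3");C=cloud(F);hsv=cv2.cvtColor(F['p'],cv2.COLOR_RGB2HSV)
from scipy.optimize import least_squares
m=(hsv[...,0]<22)&(hsv[...,1]>100)&(hsv[...,2]>50)&(np.hypot(C[...,0]-.55,C[...,1]-.172)<.045)&(C[...,2]>.0995)
P=C[m]
r=least_squares(lambda c:np.maximum(abs(np.hypot(P[:,0]-c[0],P[:,1]-c[1])-.0235)-.0045,0),[.55,.172]);print(r.x,P.mean(0))
E
```

```text
tcp [0.5533 0.1746 0.1044] q [0.23 0.43 1.66 0.   1.04 0.52] f [-0.6  0.7 -1. ] open 0.0853 t 3.37
 now tool-frame shift units [ 0.0109 -0.0045  0.0056]  turn units [ 0.0019 -0.0012 -0.0007] shift after turn [ 0.011  -0.0043  0.0055]
[0.55388184 0.17339643] [0.5537749  0.1744388  0.10316934]
```

View pics/w3.png

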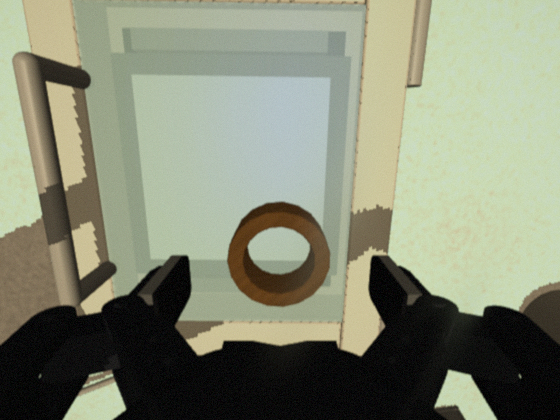

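The tape is now centred at column ~279. I'll descend the last few millimetres and close.

Request:
play_rows(targets=[[[0.013,0,0.003],[0.001,0,0],-1],[[0,0,0],[0,0,0],1],[[0,0,0],[0,0,0],1],[[0,0,0],[0,0,0],1],[[0,0,0],[0,0,0],1],[[0,0,0],[0,0,0],1],[[0,0,0],[0,0,0],1],[[0,0,0],[0,0,0],1]])

```text
t: 4.08
tcp_pos: [0.5553, 0.1736, 0.1019]
eef_rot: [0.421, 0.574, 0.419, -0.564]
ft_force: [0.0, 0.4, 0.4]
opening: 0.0007
```

```bash
python3 - <<'E'
from plant import *
from h import *
plan(read_state(),[.551,.173,.100],down(np.radians(-17.4)))
p,d=read_camera("wrist");cv2.imwrite("pics/w4.png",p[:,:,::-1])
E
```

```text
tcp [0.5553 0.1736 0.1019] q [0.23 0.43 1.67 0.   1.03 0.52] f [0.  0.4 0.4] open 0.0007 t 4.08
 now tool-frame shift units [ 0.0045 -0.01    0.0047]  turn units [ 0.0008 -0.0017 -0.0015] shift after turn [ 0.0046 -0.0099  0.0047]
```

View pics/w4.png

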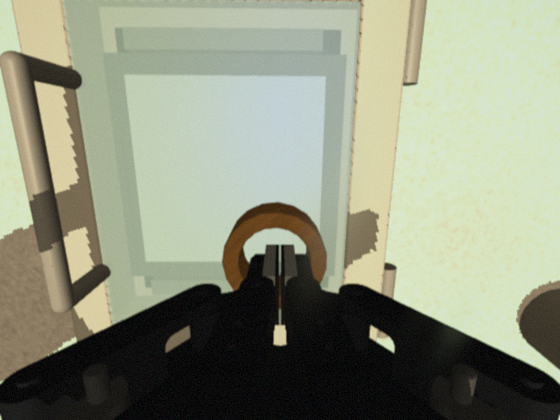

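The gripper shut fully (opening 0.0007), so the grasp missed. The ring is still on the lid at (275,250), with the closed tips over its hole. I'll check the real heights of the tip and the tape.

```bash
python3 - <<'E'
from plant import *
from h import *
s=read_state();A=Rq(s['eef_rot'])
for n in("wrist","scene"):
    p,d=read_camera(n);np.savez(n+"5.npz",p=p,d=d,**camera_info(n))
F=load("wrist5");C=cloud(F)
for q in[(270,250),(275,248),(285,248),(290,250),(280,260),(280,300),(280,335),(275,206),(230,250),(322,250),(275,225)]:
    print(q,C[q[1],q[0]].round(4),F['d'][q[1],q[0]],"toolframe",A.inv().apply(C[q[1],q[0]]-s['tcp_pos']).round(4))
print(proj(F,s['tcp_pos']),proj(F,s['tcp_pos']+A.apply([.019,0,0])))
g=load("scene5");cv2.imwrite("pics/s5.png",cv2.resize(g['p'][130:300,280:450],None,fx=3.5,fy=3.5,interpolation=cv2.INTER_CUBIC)[:,:,::-1])
E
```

```text
(270, 250) [0.5547 0.1853 0.1159] 0.14060259 toolframe [-0.0139 -0.0039 -0.0111]
(275, 248) [0.557  0.1847 0.1138] 0.14263818 toolframe [-0.0118 -0.0016 -0.0112]
(285, 248) [0.5616 0.1834 0.1141] 0.14236517 toolframe [-0.0121  0.0032 -0.0113]
(290, 250) [0.5638 0.183  0.1171] 0.13937913 toolframe [-0.0151  0.0055 -0.0116]
(280, 260) [0.5591 0.1841 0.1276] 0.12927338 toolframe [-0.0256  0.0008 -0.0114]
(280, 300) [0.5558 0.1738 0.1417] 0.11829598 toolframe [-0.0399  0.0007 -0.0007]
(280, 335) [0.5375 0.1115 0.0776] 0.19663838 toolframe [0.0235 0.001  0.0649]
(275, 206) [0.5613 0.1989 0.09  ] 0.16190788 toolframe [ 0.0121 -0.0019 -0.0258]
(230, 250) [0.533  0.1863 0.1024] 0.15477684 toolframe [-0.0007 -0.0251 -0.0055]
(322, 250) [0.5787 0.1717 0.1015] 0.15631314 toolframe [ 0.0006  0.0228 -0.005 ]
(275, 225) [0.5593 0.1922 0.102 ] 0.1520499 toolframe [ 0.     -0.0017 -0.0189]
(np.float64(278.41669512815326), np.float64(259.2710981490734)) (np.float64(278.5025507767298), np.float64(245.66110690979406))
```

View pics/s5.png

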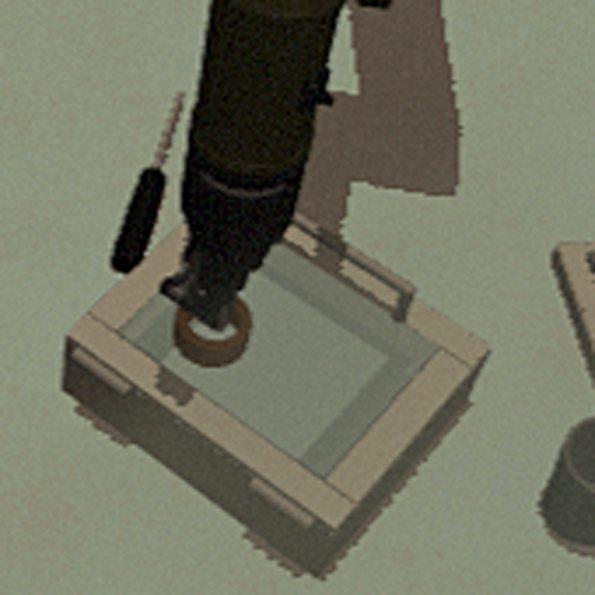

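```bash
python3 - <<'E'
from plant import *
from h import *
s=read_state();A=Rq(s['eef_rot'])
for n in("scene5","wrist5"):
    F=load(n);C=cloud(F);v=F['p'].max(-1)
    T=(C-s['tcp_pos'])@A.as_matrix()
    m=(abs(T[...,1])<.03)&(abs(T[...,2])<.03)&(T[...,0]<.019)&(T[...,0]>-.08)&(v<60)
    hsv=cv2.cvtColor(F['p'],cv2.COLOR_RGB2HSV); m&=hsv[...,1]<110
    print(n,m.sum(),np.percentile(T[m][:,0],[50,90,95,98,100]).round(4),s['tcp_pos'])
    # points list sorted by x
    vv,uu=np.nonzero(m);o=np.argsort(-T[m][:,0])[:12]
    print(np.c_[uu[o],vv[o],(T[m][o]*1000).round(1),v[m][o]])
E
python3 - <<'E'
import cv2,numpy as np
g=np.load("scene5.npz")['p'];cv2.imwrite("pics/s5b.png",np.clip(cv2.resize(g[190:240,310:370],None,fx=10,fy=10,interpolation=cv2.INTER_CUBIC)[:,:,::-1].astype(float)*1.8,0,255).astype(np.uint8))
E
```

```text
scene5 177 [-0.0381  0.0096  0.0132  0.016   0.0189] [0.55531418 0.17360475 0.10178679]
[[ 3.33e+02  2.31e+02  1.89e+01  2.50e+01  3.80e+00  4.40e+01]
 [ 3.34e+02  2.32e+02  1.83e+01  2.61e+01 -1.00e-01  5.50e+01]
 [ 3.32e+02  2.30e+02  1.78e+01  2.49e+01  7.20e+00  5.00e+01]
 [ 3.49e+02  2.29e+02  1.62e+01 -5.10e+00 -2.37e+01  5.80e+01]
 [ 3.41e+02  2.33e+02  1.58e+01  1.83e+01 -1.60e+01  5.80e+01]
 [ 3.35e+02  2.31e+02  1.46e+01  2.42e+01 -1.40e+00  5.90e+01]
 [ 3.47e+02  2.31e+02  1.44e+01  4.30e+00 -2.41e+01  5.60e+01]
 [ 3.46e+02  2.21e+02  1.42e+01 -1.89e+01 -3.80e+00  5.00e+01]
 [ 3.46e+02  2.20e+02  1.38e+01 -2.12e+01 -2.10e+00  5.00e+01]
 [ 3.47e+02  2.22e+02  1.30e+01 -1.73e+01 -8.00e+00  4.40e+01]
 [ 3.33e+02  2.30e+02  1.29e+01  2.62e+01  3.60e+00  5.40e+01]
 [ 3.47e+02  2.21e+02  1.23e+01 -1.93e+01 -6.40e+00  4.70e+01]]
wrist5 9113 [-0.0581 -0.036  -0.023  -0.0156  0.0173] [0.55531418 0.17360475 0.10178679]
[[306.  255.   17.3  16.2   5.2  57. ]
 [307.  256.   14.1  16.5   4.4  53. ]
 [308.  257.    8.9  16.5   2.7  50. ]
 [309.  261.    2.8  16.5   2.3  57. ]
 [277.  245.   -7.8  -0.6 -11.2  54. ]
 [273.  246.   -8.   -2.6 -10.7  53. ]
 [282.  245.   -8.2   1.8 -11.3  59. ]
 [281.  245.   -8.4   1.3 -11.4  58. ]
 [279.  245.   -8.5   0.4 -11.4  59. ]
 [275.  246.   -8.5  -1.6 -10.9  51. ]
 [280.  245.   -8.7   0.8 -11.5  55. ]
 [271.  246.   -9.   -3.5 -11.1  55. ]]
```

View pics/s5b.png

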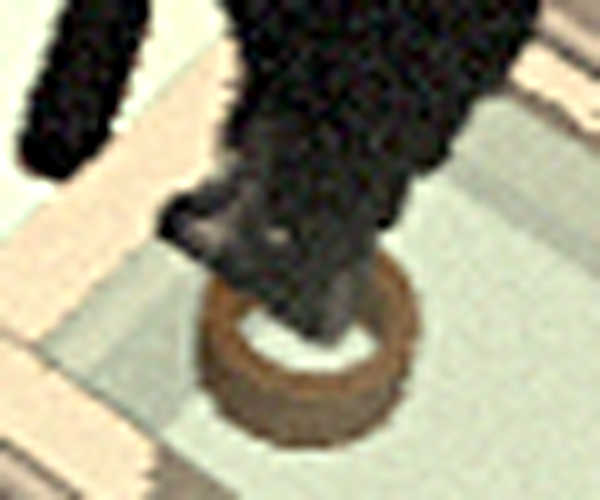

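```bash
python3 - <<'E'
from plant import *
from h import *
s=read_state();A=Rq(s['eef_rot'])
F=load("scene5");C=cloud(F)
for v in range(218,226):print([tuple((C[v,u]*1000).round(0).astype(int)) for u in range(340,345)])
print(s['tcp_pos'],[proj(F,s['tcp_pos']+A.apply([x,0,-.011])) for x in(-.02,-.01,0,.01,.019)])
print(s['tau'].round(1),s['moment'])
E
```

```text
[(np.int64(584), np.int64(175), np.int64(155)), (np.int64(582), np.int64(177), np.int64(153)), (np.int64(563), np.int64(176), np.int64(128)), (np.int64(561), np.int64(178), np.int64(127)), (np.int64(562), np.int64(181), np.int64(130))]
[(np.int64(588), np.int64(176), np.int64(157)), (np.int64(569), np.int64(175), np.int64(131)), (np.int64(565), np.int64(177), np.int64(127)), (np.int64(566), np.int64(179), np.int64(131)), (np.int64(563), np.int64(181), np.int64(128))]
[(np.int64(569), np.int64(173), np.int64(126)), (np.int64(567), np.int64(175), np.int64(124)), (np.int64(563), np.int64(177), np.int64(121)), (np.int64(563), np.int64(179), np.int64(121)), (np.int64(563), np.int64(182), np.int64(123))]
[(np.int64(570), np.int64(174), np.int64(124)), (np.int64(567), np.int64(176), np.int64(121)), (np.int64(564), np.int64(178), np.int64(118)), (np.int64(565), np.int64(180), np.int64(120)), (np.int64(562), np.int64(182), np.int64(118))]
[(np.int64(572), np.int64(175), np.int64(122)), (np.int64(565), np.int64(176), np.int64(113)), (np.int64(565), np.int64(178), np.int64(115)), (np.int64(567)
[... 512 characters left out ...]
544), np.int64(180), np.int64(79))]
[(np.int64(547), np.int64(171), np.int64(74)), (np.int64(549), np.int64(174), np.int64(78)), (np.int64(548), np.int64(177), np.int64(79)), (np.int64(549), np.int64(179), np.int64(81)), (np.int64(547), np.int64(182), np.int64(80))]
[0.55531418 0.17360475 0.10178679] [(np.float64(345.4443299629762), np.float64(219.20401888285392)), (np.float64(344.9645268994825), np.float64(221.5439079393534)), (np.float64(344.4917226424889), np.float64(223.849665428166)), (np.float64(344.0257651651722), np.float64(226.12203274910084)), (np.float64(343.61213530722523), np.float64(228.1392103198404))]
[ -0.  -48.8 -20.4   0.   -0.1  -0. ] [ 0.02579722 -0.03018617  0.00077868]
```

Both cameras put the shut fingertips about 5–8 mm *behind* the reported TCP. The text says 19 mm ahead, so the reported TCP is about 26 mm too far forward along the tool. The fingers closed just above the ring and didn't disturb it. I'll use the measured offset: open, go about 26 mm lower, and check before closing.

Request:
play_rows(targets=[[[-0.02,0,0],[0,0,0],-1],[[0,0,0],[0,0,0],-1],[[0,0,0],[0,0,0],-1],[[0,0,0],[0,0,0],-1],[[0,0,0],[0,0,0],-1],[[0,0,0],[0,0,0],-1],[[0,0,0],[0,0,0],-1]])

```text
t: 4.82
tcp_pos: [0.5554, 0.1737, 0.111]
eef_rot: [0.421, 0.574, 0.419, -0.564]
ft_force: [-0.3, -0.3, 0.1]
opening: 0.0834
```

```bash
cat > tp.py <<'E'
from plant import *
from h import *
from scipy.optimize import least_squares
def tape(name,lo=.0995,c0=(.55,.172),R=None):
    s=read_state()
    p,d=read_camera("wrist");np.savez(name+".npz",p=p,d=d,**camera_info("wrist"));cv2.imwrite("pics/"+name+".png",p[:,:,::-1])
    F=load(name);C=cloud(F);hsv=cv2.cvtColor(p,cv2.COLOR_RGB2HSV)
    m=(hsv[...,0]<22)&(hsv[...,1]>100)&(hsv[...,2]>50)&(np.hypot(C[...,0]-c0[0],C[...,1]-c0[1])<.045)&(C[...,2]>lo)
    P=C[m]
    r=least_squares(lambda c:np.maximum(abs(np.hypot(P[:,0]-c[0],P[:,1]-c[1])-.0235)-.0045,0),c0)
    print("tape",r.x.round(4),"mean",P.mean(0).round(4),m.sum())
    return s,r.x
E
python3 - <<'E'
from tp import *
s,t=tape("w6");plan(s,[*t,.076],down(np.radians(-17.4)))
E
```

```text
tape [0.553  0.1732] mean [0.5531 0.1743 0.1023] 3837
tcp [0.5554 0.1737 0.111 ] q [0.23 0.42 1.66 0.   1.05 0.52] f [-0.3 -0.3  0.1] open 0.0834 t 4.82
 now tool-frame shift units [ 0.0875 -0.0063  0.0038]  turn units [ 0.0008 -0.0017 -0.0016] shift after turn [ 0.0876 -0.0054  0.0029]
```

View pics/w6.png

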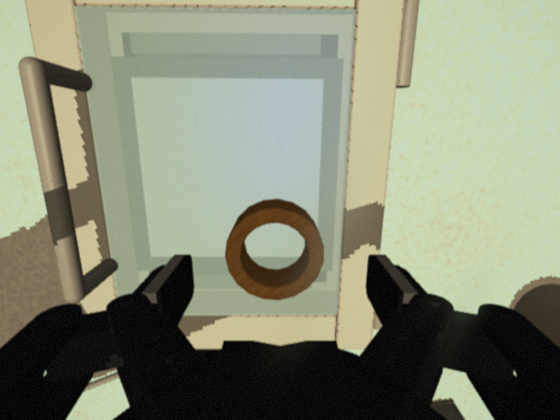

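Request:
play_rows(targets=[[[0.03,-0.006,0.003],[0.001,-0.0015,-0.0015],-1],[[0.03,0,0],[0,0,0],-1],[[0.02,0,0],[0,0,0],-1],[[0,0,0],[0,0,0],-1]])

```text
t: 5.2
tcp_pos: [0.5528, 0.1733, 0.0765]
eef_rot: [0.418, 0.571, 0.418, -0.57]
ft_force: [-0.0, 0.1, -0.7]
opening: 0.086
```

```bash
python3 - <<'E'
from tp import *
s,t=tape("w7");plan(s,[*t,.076],down(np.radians(-17.4)))
E
```

```text
tape [0.5531 0.1733] mean [0.5533 0.1745 0.1027] 6058
tcp [0.5528 0.1733 0.0765] q [0.23 0.46 1.69 0.   0.99 0.54] f [-0.   0.1 -0.7] open 0.086 t 5.2
 now tool-frame shift units [ 0.0013  0.0008 -0.0003]  turn units [-0.0004 -0.0001 -0.    ] shift after turn [ 0.0013  0.0008 -0.0002]
```

View pics/w7.png

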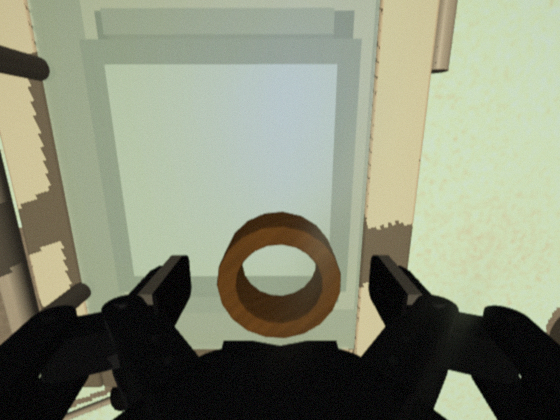

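The ring is centred between the pads at (279,275). The reported TCP z is 0.0765, so the real tips are at about 0.083. Closing now.

Request:
play_rows(targets=[[[0,0,0],[0,0,0],0],[[0,0,0],[0,0,0],1],[[0,0,0],[0,0,0],1],[[0,0,0],[0,0,0],1],[[0,0,0],[0,0,0],1],[[0,0,0],[0,0,0],1]])

```text
t: 5.75
tcp_pos: [0.5538, 0.1736, 0.0784]
eef_rot: [0.418, 0.571, 0.418, -0.57]
ft_force: [0.2, -1.0, -0.8]
opening: 0.0546
```

```bash
python3 - <<'E'
from tp import *
s,t=tape("w8");plan(s,[*t,.076],down(np.radians(-17.4)))
E
```

```text
tape [0.5543 0.1734] mean [0.5545 0.1745 0.1033] 6208
tcp [0.5538 0.1736 0.0784] q [0.23 0.46 1.69 0.   0.99 0.54] f [ 0.2 -1.  -0.8] open 0.0546 t 5.75
 now tool-frame shift units [0.006  0.0014 0.0002]  turn units [-0.0005 -0.0002 -0.0003] shift after turn [0.006  0.0014 0.0002]
```

View pics/w8.png

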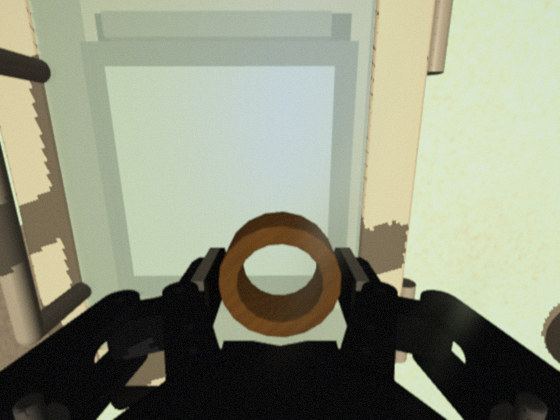

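It holds at 54.6 mm. Lifting straight up.

Request:
play_rows(targets=[[[-0.02,0,0],[0,0,0],1],[[-0.04,0,0],[0,0,0],1],[[-0.06,0,0],[0,0,0],1],[[-0.06,0,0],[0,0,0],1],[[-0.06,0,0],[0,0,0],1],[[-0.06,0,0],[0,0,0],1],[[0,0,0],[0,0,0],1]])

```text
t: 6.38
tcp_pos: [0.5515, 0.173, 0.2039]
eef_rot: [-0.417, -0.569, -0.418, 0.572]
ft_force: [0.7, -0.4, 0.6]
opening: 0.0541
```

```bash
python3 - <<'E'
from tp import *
s,t=tape("w9",lo=.15);plan(s,[.531,-.176,.15],down(np.radians(-17.4)))
E
```

```text
tape [0.5512 0.1727] mean [0.551  0.1728 0.2235] 8712
tcp [0.5515 0.173  0.2039] q [0.23 0.33 1.53 0.   1.28 0.54] f [ 0.7 -0.4  0.6] open 0.0541 t 6.38
 now tool-frame shift units [0.1356 0.2151 0.8469]  turn units [-0.0005  0.0003  0.0006] shift after turn [0.1347 0.2121 0.8478]
```

View pics/w9.png

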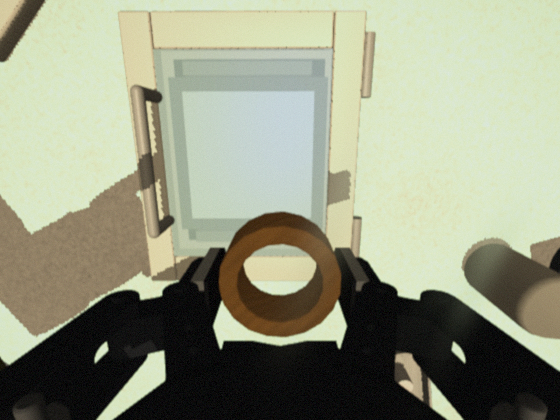

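The tape is lifted and sits level in the jaws, with the lid clear below. Carrying it to the tray.

Request:
play_rows(targets=[[[0,0.01,0.04],[0,0,0],1],[[0,0.02,0.07],[0,0,0],1],[[0,0.02,0.08],[0,0,0],1],[[0,0.02,0.08],[0,0,0],1],[[0,0.02,0.08],[0,0,0],1],[[0,0.02,0.08],[0,0,0],1],[[0,0.02,0.08],[0,0,0],1],[[0,0.02,0.08],[0,0,0],1],[[0,0.02,0.08],[0,0,0],1],[[0,0.02,0.08],[0,0,0],1],[[0,0.02,0.07],[0,0,0],1],[[0,0.01,0.04],[0,0,0],1],[[0,0,0],[0,0,0],1]])

```text
t: 7.52
tcp_pos: [0.5199, -0.1936, 0.1862]
eef_rot: [-0.412, -0.562, -0.427, 0.576]
ft_force: [0.2, 0.1, -0.9]
opening: 0.0545
```

```bash
python3 - <<'E'
from tp import *
s=read_state();plan(s,[.531,-.176,.05],down(np.radians(-17.4)))
s,t=tape("w10",lo=.15,c0=tuple(s['tcp_pos'][:2]))
E
```

```text
tcp [ 0.5199 -0.1936  0.1862] q [-0.43  0.33  1.59 -0.01  1.25 -0.12] f [ 0.2  0.1 -0.9] open 0.0545 t 7.52
 now tool-frame shift units [ 0.3399  0.0234 -0.0515]  turn units [0.0006 0.0006 0.0046] shift after turn [ 0.3406  0.0132 -0.0502]
tape [ 0.5209 -0.1921] mean [ 0.5211 -0.1919  0.2075] 8907
```

View pics/w10.png

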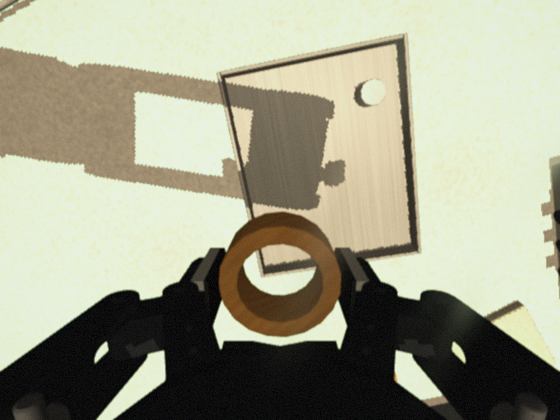

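The ring is still level, and the tray is clear except for the standoff at (370,92). I'll correct the tilt and position, then descend partway.

Request:
play_rows(targets=[[[0,0.02,-0.03],[0.0006,0.0006,0.0046],1],[[0,0.027,-0.033],[0,0,0],1],[[0.05,0,0],[0,0,0],1],[[0.06,0,0],[0,0,0],1],[[0.06,0,0],[0,0,0],1],[[0.06,0,0],[0,0,0],1],[[0.05,0,0],[0,0,0],1],[[0,0,0],[0,0,0],1]])

```text
t: 8.23
tcp_pos: [0.5426, -0.1615, 0.0658]
eef_rot: [0.416, 0.57, 0.423, -0.569]
ft_force: [-2.2, -0.0, -0.7]
opening: 0.0542
```

```bash
python3 - <<'E'
from tp import *
s=read_state();plan(s,[.545,-.176,.008],down(np.radians(-17.4)))
s,t=tape("w11",lo=.05,c0=tuple(s['tcp_pos'][:2]))
E
```

```text
tcp [ 0.5426 -0.1615  0.0658] q [-0.37  0.47  1.72  0.01  0.96 -0.07] f [-2.2 -0.  -0.7] open 0.0542 t 8.23
 now tool-frame shift units [0.1442 0.0177 0.034 ]  turn units [ 0.0004 -0.0012  0.0012] shift after turn [0.1446 0.0166 0.0329]
tape [ 0.5439 -0.1619] mean [ 0.544  -0.1615  0.0884] 9118
```

View pics/w11.png

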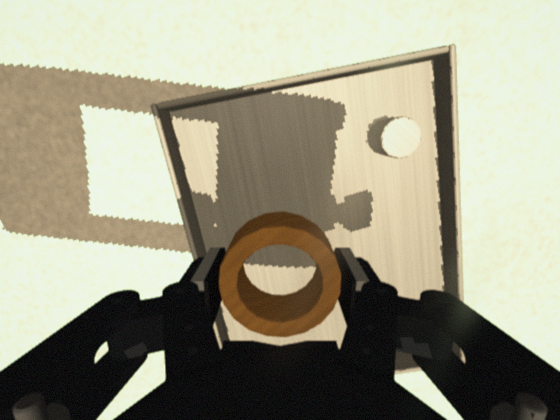

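Request:
play_rows(targets=[[[0,0.017,0.034],[0.0004,-0.0012,0.0012],1],[[0.05,0,0],[0,0,0],1],[[0.05,0,0],[0,0,0],1],[[0.025,0,0],[0,0,0],1],[[0,0,0],[0,0,0],1]])

```text
t: 8.7
tcp_pos: [0.5522, -0.1797, 0.0221]
eef_rot: [0.425, 0.571, 0.415, -0.567]
ft_force: [0.9, -0.3, -0.5]
opening: 0.0543
```

```bash
python3 - <<'E'
from tp import *
s=read_state();plan(s,[.545,-.176,.008],down(np.radians(-17.4)))
s,t=tape("w12",lo=.02,c0=tuple(s['tcp_pos'][:2]))
p,d=read_camera("scene");cv2.imwrite("pics/s12.png",cv2.resize(p[130:250,150:300],None,fx=5,fy=5,interpolation=cv2.INTER_CUBIC)[:,:,::-1])
E
```

```text
tcp [ 0.5522 -0.1797  0.0221] q [-0.39  0.53  1.75 -0.    0.85 -0.08] f [ 0.9 -0.3 -0.5] open 0.0543 t 8.7
 now tool-frame shift units [ 0.035  -0.0206 -0.0037]  turn units [ 0.0006  0.0005 -0.0024] shift after turn [ 0.0354 -0.0201 -0.0035]
tape [ 0.5531 -0.18  ] mean [ 0.5532 -0.1796  0.0441] 9181
```

View pics/s12.png

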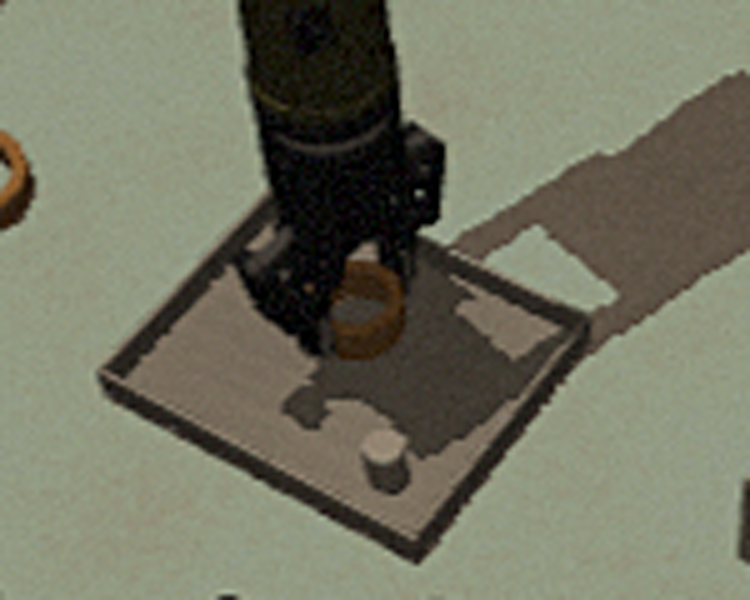

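The scene view shows the ring level over the free part of the tray, well away from the standoff. About 14 mm is left to descend.

Request:
play_rows(targets=[[[0,-0.014,0],[0.0006,0.0005,-0.0024],1],[[0.015,0,0],[0,0,0],1],[[0.01,0,0],[0,0,0],1],[[0,0,0],[0,0,0],1]])

```text
t: 9.13
tcp_pos: [0.5502, -0.1797, 0.0171]
eef_rot: [0.421, 0.572, 0.416, -0.568]
ft_force: [0.1, 0.2, 0.1]
opening: 0.0542
```

```bash
python3 - <<'E'
from tp import *
s=read_state();plan(s,[.547,-.176,.008],down(np.radians(-17.4)))
s,t=tape("w13",lo=.02,c0=tuple(s['tcp_pos'][:2]))
E
```

```text
tcp [ 0.5502 -0.1797  0.0171] q [-0.39  0.54  1.75  0.    0.85 -0.08] f [0.1 0.2 0.1] open 0.0542 t 9.13
 now tool-frame shift units [ 0.0227 -0.0107 -0.0065]  turn units [-0.0002  0.0001 -0.0014] shift after turn [ 0.0228 -0.0105 -0.0065]
tape [ 0.5508 -0.1799] mean [ 0.5509 -0.1794  0.0385] 9132
```

Request:
play_rows(targets=[[[0.012,0,0],[0,0,-0.0014],1],[[0.012,0,0],[0,0,0],1],[[0,0,0],[0,0,0],1]])

```text
t: 9.43
tcp_pos: [0.5509, -0.1799, 0.0075]
eef_rot: [-0.419, -0.57, -0.418, 0.57]
ft_force: [-0.5, -0.5, -0.9]
opening: 0.0544
```

```bash
python3 - <<'E'
from tp import *
s=read_state();plan(s,[.547,-.176,.008],down(np.radians(-17.4)))
s,t=tape("w14",lo=.02,c0=tuple(s['tcp_pos'][:2]))
E
```

```text
tcp [ 0.5509 -0.1799  0.0075] q [-0.39  0.56  1.75 -0.    0.84 -0.08] f [-0.5 -0.5 -0.9] open 0.0544 t 9.43
 now tool-frame shift units [-0.0012 -0.0122 -0.0065]  turn units [-0.0001  0.0001 -0.0001] shift after turn [-0.0012 -0.0122 -0.0065]
tape [ 0.5516 -0.1802] mean [ 0.5518 -0.1794  0.0311] 7842
```

Request:
play_rows(targets=[[[0.006,0,0],[0,0,0],1],[[0,0,0],[0,0,0],1]])

```text
t: 9.65
tcp_pos: [0.5511, -0.18, 0.0049]
eef_rot: [-0.419, -0.57, -0.418, 0.57]
ft_force: [-0.4, 0.5, -1.3]
opening: 0.0543
```

Request:
play_rows(targets=[[[0.004,0,0],[0,0,0],1],[[0,0,0],[0,0,0],1]])

```text
t: 9.82
tcp_pos: [0.5513, -0.18, 0.0033]
eef_rot: [-0.419, -0.57, -0.418, 0.57]
ft_force: [-0.7, 0.5, -0.7]
opening: 0.0544
```

```bash
python3 - <<'E'
from tp import *
s=read_state();plan(s,[.547,-.176,.008],down(np.radians(-17.4)))
s,t=tape("w15",lo=.015,c0=tuple(s['tcp_pos'][:2]))
E
```

```text
tcp [ 0.5513 -0.18    0.0033] q [-0.39  0.56  1.75 -0.    0.83 -0.08] f [-0.7  0.5 -0.7] open 0.0544 t 9.82
 now tool-frame shift units [-0.0119 -0.0133 -0.0063]  turn units [-0.0001  0.0001 -0.0001] shift after turn [-0.0119 -0.0133 -0.0063]
tape [ 0.5519 -0.1802] mean [ 0.5521 -0.1794  0.0265] 7937
```

View pics/w15.png

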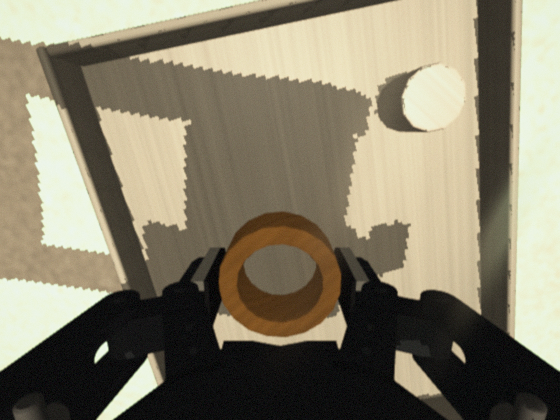

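```bash
python3 - <<'E'
from h import *
F=load("w15");C=cloud(F);hsv=cv2.cvtColor(F['p'],cv2.COLOR_RGB2HSV)
r=np.hypot(C[...,0]-.5519,C[...,1]+.1802)
br=(hsv[...,0]<22)&(hsv[...,1]>100)
h,e=np.histogram(C[br&(r<.03)][:,2],bins=np.arange(-.01,.04,.002));print(list(zip(e.round(3),h)))
print("hole floor",np.median(C[260:285,262:295][...,2]),"floor",np.median(C[120:170,200:330][...,2]),"top patch",np.median(C[222:238,270:290][...,2]),np.median(C[262:285,226:238][...,2]),np.median(C[262:285,322:334][...,2]))
F=load("w7");C=cloud(F);print("lid:",np.median(C[262:285,262:295][...,2]),"top",np.median(C[224:238,270:290][...,2]),np.median(C[262:285,226:236][...,2]),np.median(C[262:285,324:334][...,2]))
E
```

```text
[(np.float64(-0.01), np.int64(0)), (np.float64(-0.008), np.int64(0)), (np.float64(-0.006), np.int64(0)), (np.float64(-0.004), np.int64(0)), (np.float64(-0.002), np.int64(0)), (np.float64(0.0), np.int64(0)), (np.float64(0.002), np.int64(42)), (np.float64(0.004), np.int64(68)), (np.float64(0.006), np.int64(208)), (np.float64(0.008), np.int64(272)), (np.float64(0.01), np.int64(284)), (np.float64(0.012), np.int64(277)), (np.float64(0.014), np.int64(321)), (np.float64(0.016), np.int64(322)), (np.float64(0.018), np.int64(343)), (np.float64(0.02), np.int64(331)), (np.float64(0.022), np.int64(371)), (np.float64(0.024), np.int64(400)), (np.float64(0.026), np.int64(1676)), (np.float64(0.028), np.int64(4377)), (np.float64(0.03), np.int64(33)), (np.float64(0.032), np.int64(8)), (np.float64(0.034), np.int64(11)), (np.float64(0.036), np.int64(7))]
hole floor 0.003516859494912872 floor 0.003556845692383459 top patch 0.02824474822475251 0.028409678681151997 0.02853479219199752
lid: 0.07799941544534483 top 0.10275395752741351 0.10289347794535769 0.10296671084422654
```

The ring's top is 24.9 mm above the tray floor and level to 0.3 mm, so it is resting on the floor. Releasing.

Request:
play_rows(targets=[[[0,0,0],[0,0,0],-0.6],[[0,0,0],[0,0,0],-0.6],[[0,0,0],[0,0,0],-0.6],[[0,0,0],[0,0,0],-0.8],[[0,0,0],[0,0,0],-0.8],[[0,0,0],[0,0,0],-0.8]])

```text
t: 10.37
tcp_pos: [0.5516, -0.1801, 0.0037]
eef_rot: [0.419, 0.57, 0.418, -0.57]
ft_force: [-0.5, -0.3, 0.1]
opening: 0.0773
```

```bash
python3 - <<'E'
from tp import *
s,t=tape("w16",lo=.025,c0=(.5515,-.18));plan(s,[.547,-.176,.008],down(np.radians(-17.4)))
F=load("w16");C=cloud(F);print("top",np.median(C[224:238,270:290][...,2]),np.median(C[262:285,226:236][...,2]),np.median(C[262:285,324:334][...,2]))
E
```

```text
tape [ 0.5518 -0.1803] mean [ 0.5522 -0.1789  0.0282] 6159
tcp [ 0.5516 -0.1801  0.0037] q [-0.39  0.56  1.75 -0.    0.83 -0.08] f [-0.5 -0.3  0.1] open 0.0773 t 10.37
 now tool-frame shift units [-0.0107 -0.014  -0.0063]  turn units [-0.0001  0.0001 -0.0003] shift after turn [-0.0106 -0.0141 -0.0063]
top 0.02833078326099085 0.02843610942735523 0.02851972403057038
```

View pics/w16.png

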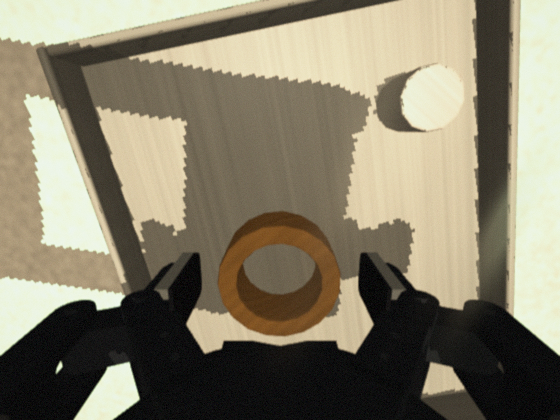

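It's released, flat, and the jaws are clear on both sides. Lifting away.

Request:
play_rows(targets=[[[-0.03,0,0],[0,0,0],-0.8],[[-0.05,0,0],[0,0,0],-0.8],[[-0.08,0,0],[0,0,0],-1],[[-0.09,0,0],[0,0,0],-1],[[-0.09,0,0],[0,0,0],-1],[[-0.09,0,0],[0,0,0],-1],[[-0.09,0,0],[0,0,0],-1],[[0,0,0],[0,0,0],-1]])

```text
t: 11.08
tcp_pos: [0.5488, -0.1789, 0.2172]
eef_rot: [-0.416, -0.568, -0.421, 0.572]
ft_force: [0.6, -1.5, 1.4]
opening: 0.0852
```

```bash
python3 - <<'E'
from tp import *
s,t=tape("w17",lo=.025,c0=(.5515,-.18));plan(s,[.462,.240,.2],down(np.radians(-17.5)))
p,d=read_camera("top");cv2.imwrite("pics/t17.png",p[:,:,::-1])
E
```

```text
tape [ 0.55   -0.1797] mean [ 0.5495 -0.1785  0.0259] 714
tcp [ 0.5488 -0.1789  0.2172] q [-0.39  0.32  1.51 -0.    1.32 -0.08] f [ 0.6 -1.5  1.4] open 0.0852 t 11.08
 now tool-frame shift units [ 0.0479 -0.5206 -0.934 ]  turn units [ 0.0001 -0.      0.0014] shift after turn [ 0.0431 -0.5219 -0.9336]
```

View pics/w17.png

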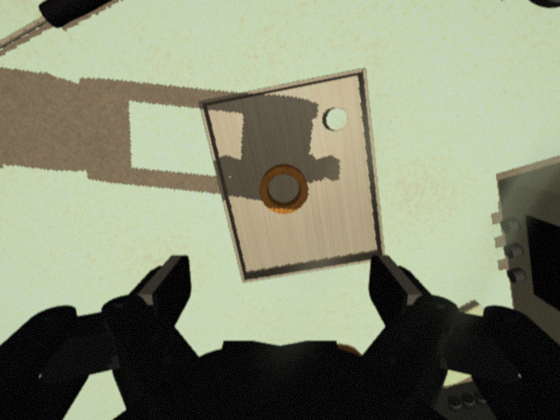

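The tape lies flat in the tray at (284,189), clear of the walls and the standoff. Moving over the handle.

Request:
play_rows(targets=[[[0,-0.04,-0.072],[0,0,0.001],-1],[[0,-0.04,-0.072],[0,0,0],-1],[[0,-0.04,-0.072],[0,0,0],-1],[[0,-0.04,-0.072],[0,0,0],-1],[[0,-0.04,-0.072],[0,0,0],-1],[[0,-0.04,-0.072],[0,0,0],-1],[[0,-0.04,-0.072],[0,0,0],-1],[[0,-0.04,-0.072],[0,0,0],-1],[[0,-0.04,-0.072],[0,0,0],-1],[[0,-0.04,-0.072],[0,0,0],-1],[[0,-0.04,-0.072],[0,0,0],-1],[[0,-0.04,-0.072],[0,0,0],-1],[[0,0,0],[0,0,0],-1]])

```text
t: 12.27
tcp_pos: [0.4476, 0.2221, 0.1899]
eef_rot: [-0.404, -0.557, -0.427, 0.587]
ft_force: [1.5, -1.2, 0.0]
opening: 0.0855
```

```bash
cat > bar.py <<'E'
from plant import *
from h import *
def bar(name,c0=(.462,.24)):
    s=read_state();p,d=read_camera("wrist");np.savez(name+".npz",p=p,d=d,**camera_info("wrist"));cv2.imwrite("pics/"+name+".png",p[:,:,::-1])
    F=load(name);C=cloud(F)
    m=(C[...,2]>.107)&(C[...,2]<.124)&(np.hypot(C[...,0]-c0[0],C[...,1]-c0[1])<.075)
    P=C[m];l=cv2.fitLine(P[:,:2].astype(np.float32),cv2.DIST_HUBER,0,.01,.01).ravel();u=(P[:,:2]-l[2:])@l[:2]
    lo,hi=np.percentile(u,[1,99]);mid=l[2:]+l[:2]*(lo+hi)/2
    print("bar",m.sum(),"ang",np.degrees(np.arctan2(l[1],l[0])),"mid",mid,"len",hi-lo,"z",np.percentile(P[:,2],[50,95]))
    return s
E
python3 - <<'E'
from bar import *
s=bar("w18");plan(s,[.462,.240,.14],down(np.radians(-17.5)))
E
```

```text
bar 2091 ang 72.60286 mid [0.46274585 0.23917493] len 0.11380798715348817 z [0.11603941 0.11754563]
tcp [0.4476 0.2221 0.1899] q [0.36 0.26 1.68 0.02 1.25 0.67] f [ 1.5 -1.2  0. ] open 0.0855 t 12.27
 now tool-frame shift units [ 0.1227  0.0269 -0.0557]  turn units [-0.0014  0.0025  0.0082] shift after turn [ 0.1248  0.021  -0.0535]
```

View pics/w18.png

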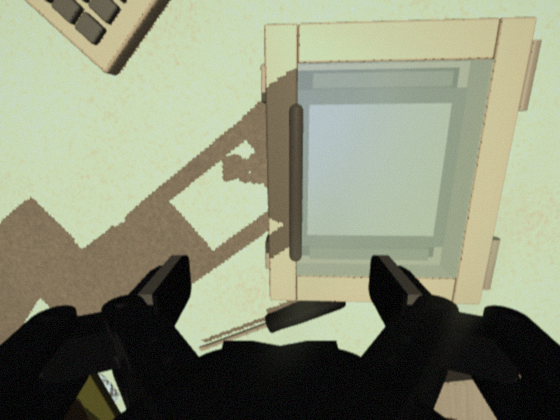

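The bar's middle measures (0.4627, 0.239) at an angle of 72.6°. I'll align with it and go down.

Request:
play_rows(targets=[[[0,0.022,-0.052],[-0.0014,0.0025,0.0082],-1],[[0.05,0,0],[0,0,0],-1],[[0.05,0,0],[0,0,0],-1],[[0.02,0,0],[0,0,0],-1],[[0,0,0],[0,0,0],-1]])

```text
t: 12.73
tcp_pos: [0.4594, 0.2324, 0.1332]
eef_rot: [-0.42, -0.565, -0.418, 0.574]
ft_force: [-0.7, -0.5, 0.6]
opening: 0.0857
```

```bash
python3 - <<'E'
from bar import *
s=bar("w19");plan(s,[.4627,.239,.085],down(np.radians(-17.5)))
E
```

```text
bar 3321 ang 72.62772 mid [0.46326164 0.24221791] len 0.11378590725264037 z [0.11719127 0.11855556]
tcp [0.4594 0.2324 0.1332] q [ 0.39  0.33  1.75 -0.01  1.07  0.7 ] f [-0.7 -0.5  0.6] open 0.0857 t 12.73
 now tool-frame shift units [ 0.1203  0.0034 -0.0197]  turn units [0.0005 0.002  0.0006] shift after turn [ 0.1205  0.0028 -0.0182]
```

View pics/w19.png

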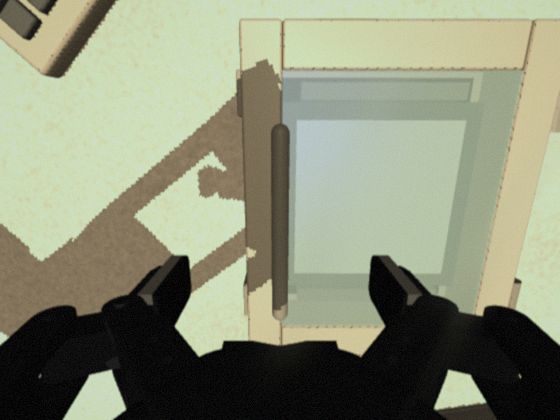

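The bar is centred between the jaws at column 280. Descending to grip height.

Request:
play_rows(targets=[[[0.03,0.002,-0.022],[0.0005,0.002,0.0006],-1],[[0.04,0,0],[0,0,0],-1],[[0.04,0,0],[0,0,0],-1],[[0,0,0],[0,0,0],-1]])

```text
t: 13.12
tcp_pos: [0.4657, 0.2381, 0.0907]
eef_rot: [0.417, 0.572, 0.416, -0.57]
ft_force: [-0.7, 0.5, -0.6]
opening: 0.0856
```

```bash
python3 - <<'E'
from bar import *
s=bar("w20");plan(s,[.4632,.241,.084],down(np.radians(-17.4)))
E
```

```text
bar 6195 ang 72.51852 mid [0.4668897  0.25441149] len 0.08957569009448592 z [0.11793714 0.12165988]
tcp [0.4657 0.2381 0.0907] q [ 0.39  0.38  1.8  -0.    0.96  0.7 ] f [-0.7  0.5 -0.6] open 0.0856 t 13.12
 now tool-frame shift units [ 0.0168 -0.0083 -0.005 ]  turn units [-0.001  -0.0003 -0.0005] shift after turn [ 0.0168 -0.0082 -0.0051]
```

View pics/w20.png

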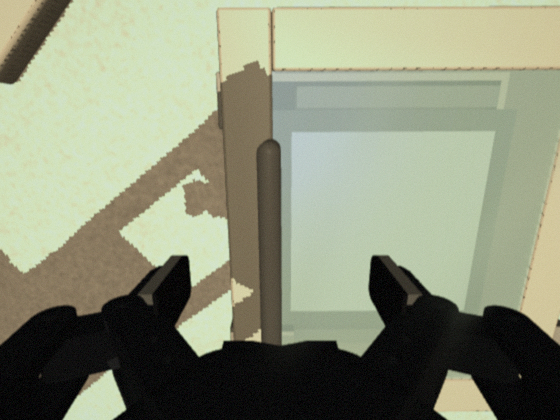

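The bar now sits at column 269, about 3–4 mm off centre. I'll correct, lower a little, then close.

Request:
play_rows(targets=[[[0.008,-0.01,-0.005],[-0.001,0,0],-1],[[0.01,0,0],[0,0,0],-1],[[0,0,0],[0,0,0],-1]])

```text
t: 13.42
tcp_pos: [0.4654, 0.2415, 0.0872]
eef_rot: [0.419, 0.573, 0.417, -0.567]
ft_force: [-0.0, -0.2, 0.7]
opening: 0.085
```

```bash
python3 - <<'E'
from bar import *
s=bar("w21");plan(s,[.4632,.241,.084],down(np.radians(-17.4)))
E
```

```text
bar 6527 ang 75.6591 mid [0.46831777 0.25667812] len 0.08376238131312595 z [0.11701221 0.12172857]
tcp [0.4654 0.2415 0.0872] q [ 0.4   0.38  1.8  -0.    0.94  0.7 ] f [-0.  -0.2  0.7] open 0.085 t 13.42
 now tool-frame shift units [ 0.0079 -0.0049  0.0028]  turn units [-0.0002 -0.0009 -0.0012] shift after turn [ 0.008  -0.0049  0.0027]
```

View pics/w21.png

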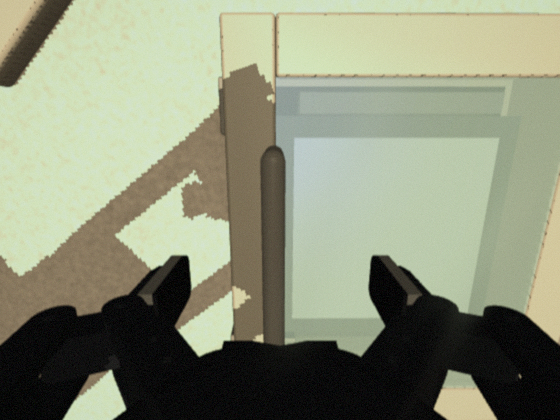

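Request:
play_rows(targets=[[[0.008,-0.008,0.002],[0,-0.001,-0.001],-1],[[0,0,0],[0,0,0],0],[[0,0,0],[0,0,0],1],[[0,0,0],[0,0,0],1],[[0,0,0],[0,0,0],1],[[0,0,0],[0,0,0],1],[[0,0,0],[0,0,0],1],[[0,0,0],[0,0,0],1],[[0,0,0],[0,0,0],1]])

```text
t: 14.22
tcp_pos: [0.4627, 0.2427, 0.0862]
eef_rot: [0.419, 0.571, 0.418, -0.569]
ft_force: [0.1, 0.5, -0.4]
opening: 0.0081
```

```bash
python3 - <<'E'
from bar import *
s=bar("w22");plan(s,[.4632,.241,.084],down(np.radians(-17.4)))
E
```

```text
bar 5179 ang 72.58847 mid [0.46778705 0.25720167] len 0.083527216320013 z [0.11670143 0.11856498]
tcp [0.4627 0.2427 0.0862] q [ 0.4   0.39  1.8  -0.    0.95  0.71] f [ 0.1  0.5 -0.4] open 0.0081 t 14.22
 now tool-frame shift units [0.0054 0.0023 0.0036]  turn units [-0.0001 -0.0002 -0.0006] shift after turn [0.0054 0.0024 0.0036]
```

View pics/w22.png

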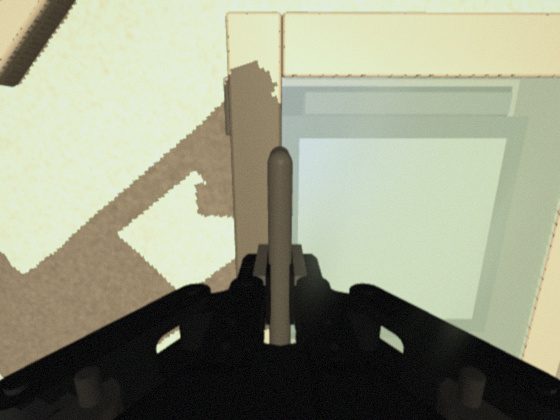

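The bar is gripped: it reads 8.1 mm, and the 56 mm tape also read about 1.7 mm under. I'll raise the lid along its arc with the tool turning along with it. Per 4° row that is about −0.0305 along tool x, +0.004 along y and −0.0111 turn about z. Trying three rows first.

Request:
play_rows(targets=[[[-0.03,0.004,0],[0,0,-0.011],1],[[-0.03,0.004,0],[0,0,-0.011],1],[[-0.03,0.004,0],[0,0,-0.011],1]])

```text
t: 14.52
tcp_pos: [0.4688, 0.2406, 0.121]
eef_rot: [-0.36, -0.523, -0.477, 0.608]
ft_force: [2.2, -1.1, -4.9]
opening: 0.0082
```

```bash
cat > arc.py <<'E'
from plant import *
from h import *
def arc(yaw=-17.4):
    s=read_state();A=Rq(s['eef_rot']);a=np.radians(yaw);X=np.array([np.cos(a),np.sin(a),0]);Y=np.array([-np.sin(a),np.cos(a),0])
    tx=A.apply([1,0,0]);tilt=np.degrees(np.arctan2(-tx@X,-tx[2]))
    H=np.array([.4627,.2427,0])+.175*X;H[2]=.07
    bars=s['tcp_pos']+A.apply([-.027,0,0])
    r=bars-H;b=np.degrees(np.arctan2(r[2],-(r@X)))-np.degrees(np.arctan2(.043,.175))
    print("t",round(s['t'],2),"tool tilt",tilt.round(1),"lid from grip pos",b.round(1),"radius",np.hypot(r[2],r@X).round(4),"(nom .1802) along-bar",(r@Y).round(4),"axis tilt",(A.apply([0,0,1])@[0,0,1]).round(3),"f",s['ft_force'].round(1),"m",s['moment'].round(2),"open",round(s['opening'],4),"q",s['qpos'].round(2))
    # remaining error of the tool pose relative to the ideal at lid angle th
    return s,A,X,Y,H
def to(th,yaw=-17.4):
    s,A,X,Y,H=arc(yaw);t=np.radians(th)
    R=Rn.from_rotvec(Y*t)*down(np.radians(yaw))
    P=H+Rn.from_rotvec(Y*t).apply(-.175*X+np.array([0,0,.016]))
    print(" to",th,": shift u",(A.inv().apply(P-s['tcp_pos'])/.4).round(4),"turn u",((A.inv()*R).as_rotvec()/2/np.pi).round(4))
E
python3 -c "
from arc import *
to(12);to(16)"
```

```text
t 14.52 tool tilt 11.8 lid from grip pos 11.6 radius 0.1805 (nom .1802) along-bar -0.0002 axis tilt -0.001 f [ 2.2 -1.1 -4.9] m [-0.17 -0.44 -0.07] open 0.0082 q [0.31 0.43 1.64 0.12 1.25 0.56]
 to 12 : shift u [-0.0029  0.0011 -0.0005] turn u [ 0.001   0.0001 -0.0006]
t 14.52 tool tilt 11.8 lid from grip pos 11.6 radius 0.1805 (nom .1802) along-bar -0.0002 axis tilt -0.001 f [ 2.2 -1.1 -4.9] m [-0.17 -0.44 -0.07] open 0.0082 q [0.31 0.43 1.64 0.12 1.25 0.56]
 to 16 : shift u [-0.0333  0.0051 -0.0005] turn u [ 0.001   0.0001 -0.0117]
```

The grip follows the arc well: tilt 11.8°, grip-derived lid angle 11.6°, and only the lid's weight on the wrist. Continuing.

Request:
play_rows(targets=[[[-0.031,0.005,0],[0,0,-0.011],1],[[-0.03,0.004,0],[0,0,-0.011],1],[[-0.03,0.004,0],[0,0,-0.011],1],[[-0.03,0.004,0],[0,0,-0.011],1]])

```text
t: 14.85
tcp_pos: [0.4891, 0.2341, 0.1667]
eef_rot: [-0.268, -0.448, -0.548, 0.653]
ft_force: [0.7, 1.4, -3.3]
opening: 0.0084
```

```bash
python3 -c "
from arc import *
to(32)"
```

```text
t 14.85 tool tilt 28.4 lid from grip pos 28.1 radius 0.1804 (nom .1802) along-bar -0.0002 axis tilt -0.002 f [ 0.7  1.4 -3.3] m [ 0.1  -0.35 -0.21] open 0.0084 q [0.21 0.54 1.4  0.23 1.64 0.47]
 to 32 : shift u [-0.0299  0.0046 -0.0006] turn u [ 0.0012  0.0003 -0.0099]
```

Request:
play_rows(targets=[[[-0.03,0.004,0],[0.001,0,-0.01],1],[[-0.03,0.004,0],[0,0,-0.011],1],[[-0.03,0.004,0],[0,0,-0.011],1]])

```text
t: 15.1
tcp_pos: [0.5117, 0.2271, 0.1955]
eef_rot: [-0.195, -0.388, -0.591, 0.68]
ft_force: [-0.8, 2.3, -2.0]
opening: 0.008
```

```bash
python3 -c "
from arc import *
to(45)"
```

```text
t 15.1 tool tilt 40.6 lid from grip pos 40.2 radius 0.1804 (nom .1802) along-bar -0.0003 axis tilt -0.0 f [-0.8  2.3 -2. ] m [ 0.11 -0.36 -0.24] open 0.008 q [0.15 0.65 1.22 0.31 1.92 0.46]
 to 45 : shift u [-0.0363  0.0057 -0.0007] turn u [ 0.0002  0.0002 -0.0121]
```

Request:
play_rows(targets=[[[-0.025,0.004,0],[0,0,-0.008],1],[[-0.01,0.002,0],[0,0,-0.004],1],[[0,0,0],[0,0,0],1],[[0,0,0],[0,0,0],1]])

```text
t: 15.43
tcp_pos: [0.5214, 0.224, 0.2054]
eef_rot: [-0.161, -0.359, -0.61, 0.688]
ft_force: [-1.7, 1.1, 1.6]
opening: 0.0079
```

```bash
python3 - <<'E'
from arc import *
to(45)
for n in("scene","top","wrist"):
    p,d=read_camera(n);cv2.imwrite(f"pics/{n}F.png",p[:,:,::-1]);np.savez(n+"F.npz",p=p,d=d,**camera_info(n))
# lid plane angle from depth: points over the case footprint, in case frame
s,A,X,Y,H=arc()
for n in("scene","top"):
    C=cloud(load(n+"F"));R=C-H;x=-(R@X);y=R@Y;z=R[...,2]
    m=(x>0.02)&(x<.17)&(abs(y)<.118)&(abs(y)>.06)&(z>.03)
    m&=(abs(y)<.115)
    P=np.c_[x[m],y[m],z[m]]
    best=None;rng=np.random.default_rng(0)
    for _ in range(300):
        q=P[rng.choice(len(P),3,False)];nn=np.cross(q[1]-q[0],q[2]-q[0])
        if np.linalg.norm(nn)<1e-6: continue
        nn/=np.linalg.norm(nn);i=abs((P-q[0])@nn)<.004
        if best is None or i.sum()>best.sum(): best=i
    Q=P[best];w=np.linalg.lstsq(np.c_[Q[:,:2],np.ones(len(Q))],Q[:,2],rcond=None)[0]
    print(n,len(P),best.sum(),"lid angle",np.degrees(np.arctan(w[0])),w)
E
```

```text
t 15.43 tool tilt 46.3 lid from grip pos 44.8 radius 0.1804 (nom .1802) along-bar -0.0003 axis tilt -0.002 f [-1.7  1.1  1.6] m [ 0.13  0.18 -0.1 ] open 0.0079 q [0.13 0.71 1.14 0.34 2.03 0.46]
 to 45 : shift u [-0.0011  0.0022 -0.0007] turn u [ 0.0004 -0.      0.0037]
t 15.58 tool tilt 46.2 lid from grip pos 44.8 radius 0.1804 (nom .1802) along-bar -0.0003 axis tilt -0.002 f [-2.1  1.1 -0.3] m [0.11 0.11 0.02] open 0.008 q [0.13 0.71 1.14 0.34 2.03 0.46]
scene 4448 2451 lid angle 40.113618447268536 [ 0.8424845  -0.51365404  0.43539044]
top 3175 1991 lid angle 40.06177035067517 [ 0.84093847 -0.47457036  0.43893349]
```

View pics/sceneF.png

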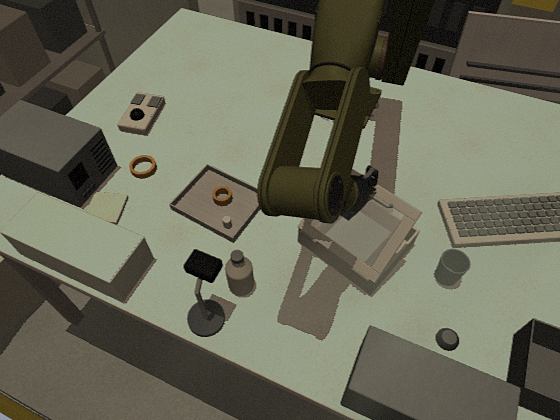

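View pics/topF.png

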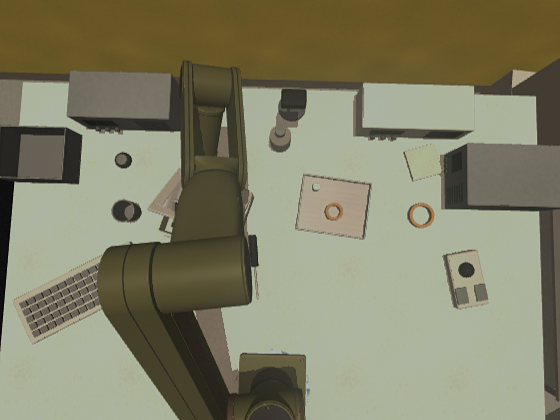

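The plane fit caught the arm (large y-slope and offset), so it doesn't count. I'll restrict it to the lid's visible surface. The scene image shows the tape flat in the tray at (222,196) and the lid raised.

```bash
python3 - <<'E'
from arc import *
s,A,X,Y,H=arc()
for n in("scene","top","wrist"):
    F=load(n+"F");C=cloud(F);R=C-H;x=-(R@X);y=R@Y;z=R[...,2]
    # lid-surface candidates: polar angle about hinge between 30 and 65 deg, near the surface, lid extent
    rho=np.hypot(x,z);ph=np.degrees(np.arctan2(z,x))
    m=(rho>.03)&(rho<.2)&(ph>33)&(ph<62)&(abs(y)<.12)&(F['d']>0)&(F['p'].max(-1)>70)
    P=np.c_[x[m],y[m],z[m]]
    if len(P)<50: print(n,len(P));continue
    best=None;rng=np.random.default_rng(0)
    for _ in range(500):
        q=P[rng.choice(len(P),3,False)];nn=np.cross(q[1]-q[0],q[2]-q[0]);l=np.linalg.norm(nn)
        if l<1e-5: continue
        nn/=l;i=abs((P-q[0])@nn)<.003
        if abs(nn[1])<.15 and(best is None or i.sum()>best.sum()): best=i
    Q=P[best];w=np.linalg.lstsq(np.c_[Q[:,:2],np.ones(len(Q))],Q[:,2],rcond=None)[0]
    print(n,len(P),best.sum(),"lid angle",np.degrees(np.arctan(w[0])).round(2),w.round(3),"height over hinge",(w[2]*np.cos(np.arctan(w[0]))).round(4),"(8 mm nominal)")
E
python3 -c "
import numpy as np,cv2
g=np.load('sceneF.npz')['p'];cv2.imwrite('pics/sFc.png',cv2.resize(g[150:300,250:440],None,fx=4,fy=4,interpolation=cv2.INTER_CUBIC)[:,:,::-1])"
```

```text
t 15.58 tool tilt 46.2 lid from grip pos 44.8 radius 0.1804 (nom .1802) along-bar -0.0003 axis tilt -0.002 f [-2.1  1.1 -0.3] m [0.11 0.11 0.02] open 0.008 q [0.13 0.71 1.14 0.34 2.03 0.46]
scene 4212 3663 lid angle 44.85 [ 0.995 -0.001  0.011] height over hinge 0.0076 (8 mm nominal)
top 826 753 lid angle 44.67 [0.988 0.004 0.009] height over hinge 0.0063 (8 mm nominal)
wrist 94875 90109 lid angle 44.51 [ 0.983 -0.     0.012] height over hinge 0.0084 (8 mm nominal)
```

View pics/sFc.png

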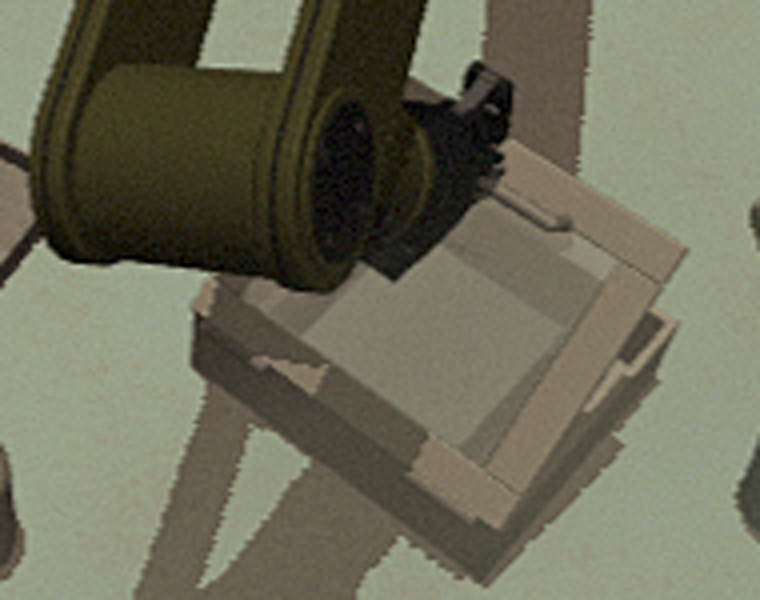

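View pics/wristF.png

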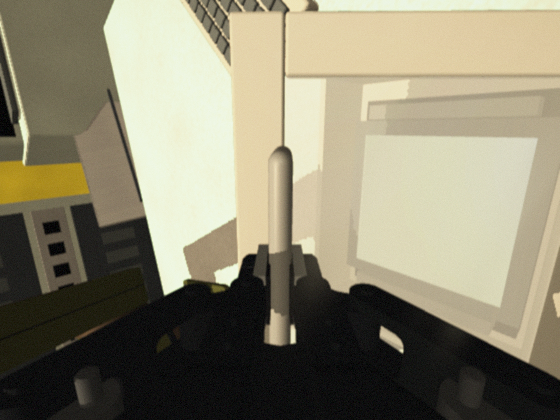

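Three views agree on 44.5–44.9°, and the wrist view shows the bar firmly between the pads. One short hold will check that it is steady.

Request:
play_rows(targets=[[[0,0,0],[0,0,0],1],[[0,0,0],[0,0,0],1],[[0,0,0],[0,0,0],1],[[0,0,0],[0,0,0],1]])

```text
t: 15.92
tcp_pos: [0.5207, 0.2242, 0.2048]
eef_rot: [-0.164, -0.36, -0.609, 0.688]
ft_force: [-1.8, 1.5, -0.3]
opening: 0.008
```

```bash
python3 - <<'E'
from arc import *
to(45)
for i in range(8): read_camera("scene")
to(45)
f=load("scene0");p,d=read_camera("scene");np.savez("sceneG.npz",p=p,d=d,**camera_info("scene"))
C=cloud(load("sceneG"));hsv=cv2.cvtColor(p,cv2.COLOR_RGB2HSV)
m=(hsv[...,0]<22)&(hsv[...,1]>100)&(hsv[...,2]>50)&(np.hypot(C[...,0]-.552,C[...,1]+.18)<.05);print("tape in tray",C[m].mean(0),np.percentile(C[m][:,2],95))
job_done()
E
```

```text
t 15.92 tool tilt 46.0 lid from grip pos 44.5 radius 0.1804 (nom .1802) along-bar -0.0003 axis tilt -0.001 f [-1.8  1.5 -0.3] m [ 0.03 -0.08 -0.01] open 0.008 q [0.13 0.71 1.14 0.34 2.02 0.46]
 to 45 : shift u [-0.0034  0.0024 -0.0008] turn u [0.0004 0.0003 0.0027]
t 16.32 tool tilt 46.0 lid from grip pos 44.6 radius 0.1804 (nom .1802) along-bar -0.0003 axis tilt -0.001 f [-2.2  1.8  0.3] m [ 0.07 -0.08 -0.04] open 0.0082 q [0.13 0.71 1.14 0.34 2.02 0.46]
 to 45 : shift u [-0.0031  0.0024 -0.0008] turn u [0.0004 0.0002 0.0028]
tape in tray [ 0.55335411 -0.18005346  0.02470266] 0.030734535954740218
the job is handed in; nothing more can be done
```

The tape is lying flat in the steel tray, released, and the lid is held at about 45° with the bar still gripped. I handed the job in at about t = 16.4 s.

- **Tape:** it sits at about (0.552, −0.180), and its top was 24.9 mm above the tray floor just before I let go. It is clear of the walls and the standoff.
- **Lid:** the scene, top and wrist cameras gave 44.85°, 44.7° and 44.5°, and the gripper position gave 44.6°. It held steady for about 0.4 s before hand-in, with wrist forces of 2–3 N.
- **Other things:** I noticed no other object moved in the final scene and top views. I compared them only by eye.

**Checks that failed or disagreed:**
- **First tape grasp missed:** the gripper shut fully just above the ring without disturbing it. The cameras showed the shut fingertips 5–8 mm behind the reported TCP, not 19 mm ahead as the text says. I used an offset of about 26–27 mm from then on, and both later grips held.
- **First lid-angle fit was wrong:** it read 40° because it had picked up the arm, so I discarded it and redid it on the lid surface only.
- **Gripper opening:** it read about 1.7 mm less than the true size on both the tape and the bar.

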